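Empty the sample tumbler into its slide pan

ROBOT

A 6-joint arm with a two-finger parallel gripper is mounted at the origin on the work surface. World frame = base frame: x ahead of the robot, y to its left, z up, the work surface at z = 0. Lengths are in m, angles in rad, forces in N, time in s.
With the tool pointing down it reaches from about 0.3 to 0.95 m from the base axis. Payload 3.1 kg.
Tool frame: the origin (TCP) lies at the very end of the fingers, on their centre line; the grasp point (between the pads) lies 19 mm behind it (grip_depth is the distance from the TCP to the grasp point, in m); z points along the fingers, y is the direction in which the jaws open and shut (so a half turn about z gives the same grasp; the last joint's range is limited). The gripper opens to 85 mm and grips with 20 to 120 N. Pads are 22 mm wide; open, the fingers measure 114 mm over their backs; the gripper's body (76 mm by 85 mm) begins 54 mm behind the grasp point. The pads swing forward as they close: fully open they stand 13 mm farther back than shut.
Start: joints at [-1.266, 0.308, 1.634, -0, 1.2, -0.07], TCP at [0.229, -0.582, 0.231] pointing down, gripper open.
Joint ranges: [-3.06, 3.06], [-0.79, 1.96], [0.05, 2.63], [-1.19, 4.34], [0.05, 2.64], [-2.94, 2.94]. Speed limits (rad/s): [2.79, 2.79, 3.14, 3.14, 3.14, 3.14].

INTERFACE

Orientations are given as a rotation vector (axis times angle).
In Python, from plant import * gives the robot as it stands.
- The arm moves only by the tool step_arm, never from a script. Its argument "deltas" is one flat list of numbers, 5 for each row, row after row: the shift along the tool's x, y, z in mm, then the turn about the tool's z in rad, then the finger opening in mm, from 0 to 85.4. A call has 1 to 10 rows; each row is the pose to reach, as a shift and turn from the pose commanded when the call began, along the tool's axes at that moment; what a row does not reach only later rows make up. A row lasts 1/12 s, in which the tool goes at most 41.7 mm and 7.16 degrees, less where a joint would pass 70% of its speed; a pose out of reach is approached as far as the arm can. A call with a gripper value outside its range is refused whole. The fingers move at their own pace and stop on an object; "squeeze" is the grip in N (left out, the last holds). Time passes only in rows, so rows that repeat a pose let the fingers close. It gives the time, the measured TCP pose, the force and the opening at its end, in the units of the state.
- observe(): the state, without advancing time (a new reading comes with each control period).
- camera(name): name is "side" or "top" or "wrist"; returns the picture (400x640x3 uint8, blue, green, red); there is no depth.
- camera_params(name): a dict with "intrinsics" (3x3 intrinsics, pixels), "R" (3x3) and "t" (3): a world point X has camera coordinates R X + t; the wrist camera has in their place "hand_eye" (4x4, takes a point from camera to tool coordinates, whose origin is the TCP and whose axes are the flange's). Camera axes: x right, y down, z forward; pixel columns grow to the right and rows downward; lengths in m; the calibration is good to about 2 mm. A picture is of the moment at which its call begins: read the wrist's pose just before it. camera_params takes no time and is no camera call.
- close_job(): hands the job in, once; it reports no verdict.
The state is a dict: "clock": time; "qpos": joint angles; "qd": joint speeds; "joint_torque": joint torques, N m; "ee_pos": TCP position; "ee_rot": TCP orientation; "ft_force": force on the tool from outside, world axes, zero at the start; "wrist_torque": the same for the moment, N m; "width": opening from 0.0 (shut) to 1.0 (fully open).
Only numpy, scipy, OpenCV 4.12 (cv2) and the standard library are available. Lean on these libraries where they do the work, as an engineer would, in place of code of your own. Each camera call takes 0.05 s, during which the arm holds its last target.

TASK

Take the steel tin that was left standing on the slide and stand it on the free blue disc in the white tray. Then push the pan carriage along its slide until its yellow mark lines up with the yellow mark on the drum cradle, turn the drum over by its red crank until the port faces straight down and all three frozen portions have dropped into the pan, and, leaving the drum like that, draw the carriage back out fully home against its outer stop with the portions in the pan. Leave everything else on the bench where it is.

Things in the scene. Friction and masses are not known exactly. Their poses are not given: they have to be found in the camera images.
- slide: The slide: a grey bed plate fixed on the bench, 130 wide (its x) by 660 long (its y), top face 12 mm above the bench, with steel guide strips along both long edges up to 26 mm high and black rubber end blocks up to 42 mm high. Origin: centre of its underside; y runs along the slide towards the outer end (robot's left), x points away from the robot; it stands turned by up to 0.15 rad.
- carriage (a joint): Travel of the carriage along the slide, in m: 0 = fully out against the outer stop (slide +y end), grows as it moves towards and under the drum (slide -y), up to 0.41 at the inner stop. An aluminium sled: steel pan in front, black post behind. Friction about 2.5 N; it stays where left. It reads 0.36 plus or minus 0.025 when the marks line up, by where the cradle stands.
- pan (a point): Centre of the inner floor of the pan, 26 mm above the bench. The pan is an open steel box, 108 mm across the slide by 110 mm along it outside, wall 4 mm, rim 70 mm above the bench. A yellow stripe at the middle of each side wall is its mark. Axes as the slide's.
- post (a point): Grip point on the carriage's handle: a vertical black round post 22 mm in diameter, top 130 mm above the bench; this point is on its axis, 112 mm above the bench. The post stands 150 mm from the pan's centre towards the slide's outer end (+y) and moves with the carriage.
- cradle: White cradle fixed astride the slide: two uprights 42 mm wide along the slide and 182 mm high at x = -74 and +74 mm (8 mm thick), with a vertical yellow stripe in the middle of each as mark: they line up with the pan's when pan and cradle have the same y along the slide. Origin: on the bench midway between the uprights; axes as the slide's. The drum axis runs along x, 165 mm above.
- drum (a joint): Angle of the tumbler drum about its horizontal axis in rad: 0 = port straight up, 3.14 = port straight down; limits -0.6 and 3.75. At 0 the crank points along the cradle's +y; as the value grows the crank goes up, over the top and down on the -y side. It starts with the port roughly up. Stiff (about 0.16 Nm, 3 N at the crank); stays where left.
- port (a point): Middle of the drum's only port, an opening with blue edges, 58 mm wide, along the full length of the barrel, 58 mm from the axis. The drum is a clear barrel 122 mm in diameter and 112 mm long with steel ends.
- crank (a point): Grip point on the crank's red handle, a round bar 18 mm in diameter and 62 mm long, parallel to the drum axis on the side towards the robot, 55 mm from the axis. The point lies on the bar's centre line, 130 mm from the cradle's origin along its -x; the bar spans 95 to 157 mm. The bar does not spin on its arm.
- tin: Closed steel tin left standing on the slide bed between the carriage and the drum: 57 mm in diameter, 75 mm high; origin at the centre of its underside.
- spot: The free place in the tray: a flat blue disc 60 mm in diameter on the tray floor (5 mm above the bench). Origin: its centre.
- tray: White shallow tray fixed on the bench, 120 (its x) by 236 mm (its y), walls 20 mm high, 5 mm thick, floor 5 mm. Holds three places in a row along its y, 72 mm apart: two taken by tins, one free. Origin: centre of the underside.
- tin_a: A tin in the tray, same as the one on the slide. Leave it.
- tin_b: Another tin in the tray. Leave it.
- portion1: Frozen food portion, a hard brown ball 28 mm in diameter, lying in the drum; origin at its centre.
- portion2: Second frozen portion, the same.
- portion3: Third frozen portion, the same.
- sanitiser: White bottle, 60 mm in diameter, 150 mm high, loose bystander. Origin under its centre.
- jar: Glass jar with white lid, 76 mm in diameter, 100 mm high, loose bystander. Origin under its centre.
- beaker: Steel beaker, 80 mm in diameter, 100 mm high, loose bystander behind the slide. Origin under its centre.
- coldpack: Blue cold pack, 110 x 160 x 35 mm, loose bystander at the slide's outer end. Origin under its centre.
- scoop: Spoon 200 mm long lying on the bench, loose bystander.
Mind the look-alikes: they are no part of the job. Leave any green or purple look-alike of the tin alone.

How it is judged:
On the way, in this order (a step that is already met when the one before it is completed fails the run):
1. the tin stands released on the blue disc in the tray (horizontal distance between tin and spot below 0.015 m and angle between tin's own z axis and vertical below 0.1 rad and height (world z) of tin below 0.012 m and contact force between the fingers and tin below 0.3 N), for 0.2 s.
2. the pan stands at the mark under the drum, the portions still in the drum (y of pan in the frame of cradle between -0.012 and 0.012 m and height (world z) of each of portion1, portion2, portion3 above 0.1 m and value of joint drum below 1.2 rad), for 0.2 s.
3. the port faces down and the three portions lie in the pan, still under the drum (value of joint drum between 2.79159 and 3.49159 rad and x of portion1 in the frame of pan between -0.052 and 0.052 m and y of portion1 in the frame of pan between -0.053 and 0.053 m and z of portion1 in the frame of pan between 0.005 and 0.05 m and x of portion2 in the frame of pan between -0.052 and 0.052 m and y of portion2 in the frame of pan between -0.053 and 0.053 m and z of portion2 in the frame of pan between 0.005 and 0.05 m and x of portion3 in the frame of pan between -0.052 and 0.052 m and y of portion3 in the frame of pan between -0.053 and 0.053 m and z of portion3 in the frame of pan between 0.005 and 0.05 m and y of pan in the frame of cradle between -0.03 and 0.03 m), for 0.2 s.
At the end, for the whole second after the job is handed in: Carriage out within 6 mm of its outer stop, the three portions in its pan, the drum's port within 0.35 rad of straight down, the tin upright within 15 mm of the blue disc's centre and released. On the way the pan had to stand within 12 mm of the cradle's mark before the drum was turned (all of step 1 and value of joint carriage below 0.006 m and linear speed of each of portion1, portion2, portion3 below 0.1 m/s and x of portion1 in the frame of pan between -0.052 and 0.052 m and y of portion1 in the frame of pan between -0.053 and 0.053 m and z of portion1 in the frame of pan between 0.005 and 0.05 m and x of portion2 in the frame of pan between -0.052 and 0.052 m and y of portion2 in the frame of pan between -0.053 and 0.053 m and z of portion2 in the frame of pan between 0.005 and 0.05 m and x of portion3 in the frame of pan between -0.052 and 0.052 m and y of portion3 in the frame of pan between -0.053 and 0.053 m and z of portion3 in the frame of pan between 0.005 and 0.05 m and value of joint drum between 2.79159 and 3.49159 rad); the robot touches nothing.
It fails at once if a bystander (tins in the tray, bottle, jar, beaker, cold pack, spoon) is shifted by more than 25 mm or knocked over (distance of any of tin_a, tin_b, sanitiser, jar, beaker, coldpack, scoop from where it was at the start of the episode above 0.025 m or angle between any of tin_a, tin_b, sanitiser, jar, beaker, coldpack's own z axis and vertical above 0.5 rad).
It also fails if it takes over 72 s, if anything falls off the work surface, if the arm or the gripper's body presses on something with over 40 N, if the wrist force passes 120 N, or if a joint passes its speed limit or range.

## Working session

There is one attempt and no reset: what is moved stays moved. The work goes in short steps, Python scripts to look and compute and a tool call to move; the robot and the scene stay as the last step left them, time stands still between calls to the robot, and variables do not carry over. Pictures are saved under pics/ and viewed, and the job is handed in when it is done.

Besides the shell and the picture viewer there is one more tool, called after "Emit:" as name(argument=value, ...) on one line, values as JSON. step_arm: Moves the arm, as the interface text tells. Its arguments: {"type":"object","properties":{"deltas":{"type":"array","items":{"type":"number"}},"squeeze":{"type":"number"}},"required":["deltas"]}

```bash
ls; mkdir -p pics; python3 - <<'E'
from plant import *
import cv2
print(observe())
for n in ["side","top","wrist"]:
    im=camera(n); cv2.imwrite(f"pics/{n}0.png",im); print(n,camera_params(n))
E
```

```text
pics
{'clock': 0.0, 'qpos': array([-1.26571481e+00,  3.09033832e-01,  1.63519613e+00,  6.60573960e-06,
        1.19968367e+00, -6.97081481e-02]), 'qd': array([ 0.00144401,  0.00179578, -0.00147747,  0.00012119,  0.00282393,
       -0.00192135]), 'joint_torque': array([ 1.12555546e-03, -4.15246224e+01, -2.76663691e+01, -1.04656315e-04,
        1.01437949e-02, -7.79472145e-06]), 'ee_pos': array([ 0.22852179, -0.58083936,  0.23002456]), 'ee_rot': array([-3.08432791e+00, -5.84845373e-01,  4.18163841e-04]), 'ft_force': array([-0.57569839,  0.24886876,  0.5253414 ]), 'wrist_torque': array([-0.01041914, -0.00489869, -0.01589822]), 'width': 1.0035195470452263}
side {'intrinsics': array([[508.94307902,   0.        , 314.91110392],
       [  0.        , 508.94307902, 193.81030188],
       [  0.        ,   0.        ,   1.        ]]), 'R': array([[ 0.99503388, -0.09805541, -0.01710879],
       [-0.0638493 , -0.49691798, -0.86544543],
       [ 0.07635994,  0.86223991, -0.500711  ]]), 't': array([-0.54021818,  0.16500648,  1.7008525 ])}
top {'intrinsics': array([[484.1289868 ,   0.        , 316.46329127],
       [  0.        , 484.1289868 , 202.43373793],
       [  0.        ,   0.        ,   1.        ]]), 'R': array([[-0.02814033, -0.99956447, -0.00888773],
       [-0.99443025,  0.02889702, -0.10135796],
       [ 0.10157065,  0.00598598, -0.99481032]]), 't': array([0.02130543, 0.56746339, 1.67817178])}
wrist {'intrinsics': array([[279.78790713,   0.        , 323.91189555],
       [  0.        , 279.78790713, 204.12779668],
       [  0.        ,   0.        ,   1.        ]]), 'hand_eye': array([[ 3.93483322e-04, -9.53843307e-01, -3.00304497e-01,
         7.56227720e-02],
       [ 9.99999692e-01,  1.71459486e-04,  7.65681900e-04,
         2.78819664e-04],
       [-6.78850501e-04, -3.00304706e-01,  9.53843081e-01,
        -1.42523817e-01],
       [ 0.00000000e+00,  0.00000000e+00,  0.00000000e+00,
         1.00000000e+00]])}
```

View pics/side0.png

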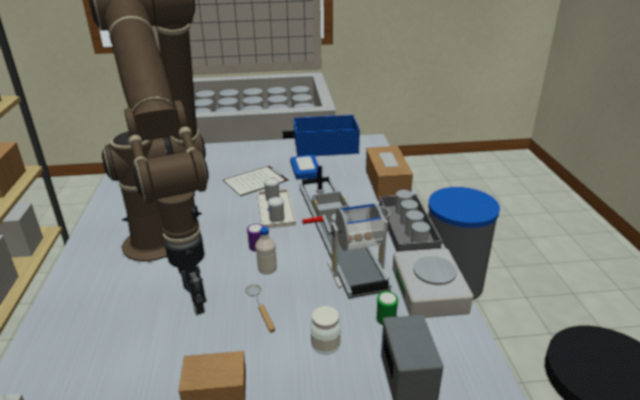

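View pics/top0.png

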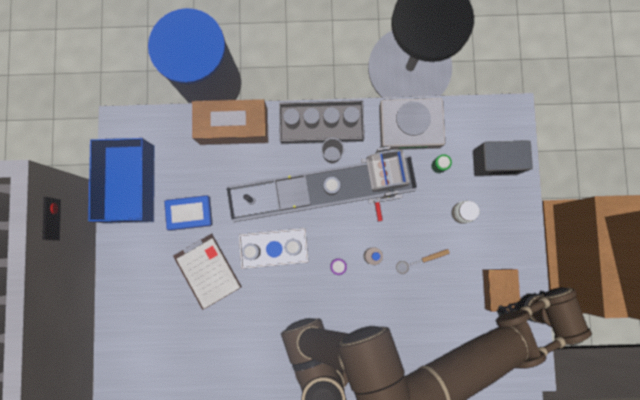

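```bash
cat > h.py <<'E'
import numpy as np, cv2
from scipy.spatial.transform import Rotation as Ro
from plant import *
def ray(n,uv,pose=None):
    p=camera_params(n); d=np.linalg.inv(p["intrinsics"])@np.array([uv[0],uv[1],1.])
    if n=="wrist":
        T=np.eye(4);T[:3,:3]=Ro.from_rotvec(pose[1]).as_matrix();T[:3,3]=pose[0];M=T@p["hand_eye"]
        return M[:3,3],M[:3,:3]@d
    return -p["R"].T@p["t"],p["R"].T@d
def onz(n,uv,z,pose=None):
    o,d=ray(n,uv,pose); return o+d*(z-o[2])/d[2]
def proj(n,X,pose=None):
    p=camera_params(n); X=np.asarray(X,float)
    if n=="wrist":
        T=np.eye(4);T[:3,:3]=Ro.from_rotvec(pose[1]).as_matrix();T[:3,3]=pose[0];M=np.linalg.inv(T@p["hand_eye"])
        c=M[:3,:3]@X+M[:3,3]
    else: c=p["R"]@X+p["t"]
    q=p["intrinsics"]@c; return q[:2]/q[2]
def blobs(im,lo,hi,amin=8,roi=None):
    h=cv2.cvtColor(im,cv2.COLOR_BGR2HSV); m=cv2.inRange(h,np.array(lo),np.array(hi))
    if roi: k=np.zeros_like(m); x0,y0,x1,y1=roi; k[y0:y1,x0:x1]=m[y0:y1,x0:x1]; m=k
    n,l,s,c=cv2.connectedComponentsWithStats(m)
    return [(np.round(c[i],1).tolist(),s[i].tolist()) for i in range(1,n) if s[i][4]>=amin]
E
python3 - <<'E'
from h import *
im=cv2.imread("pics/top0.png")
c=im[130:280,160:500]; cv2.imwrite("pics/topz.png",cv2.resize(c[:, :200],None,fx=4,fy=4,interpolation=cv2.INTER_CUBIC))
cv2.imwrite("pics/topz2.png",cv2.resize(im[130:280,310:460],None,fx=4,fy=4,interpolation=cv2.INTER_CUBIC))
s=cv2.imread("pics/side0.png"); cv2.imwrite("pics/sidez.png",cv2.resize(s[150:310,230:430],None,fx=4,fy=3.75,interpolation=cv2.INTER_CUBIC))
E
```

```text
(no output)
```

View pics/topz.png

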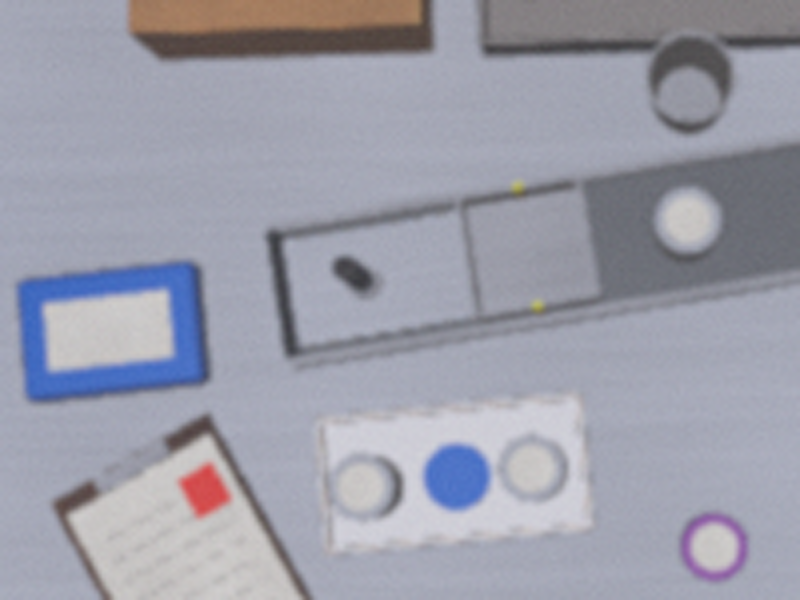

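View pics/topz2.png

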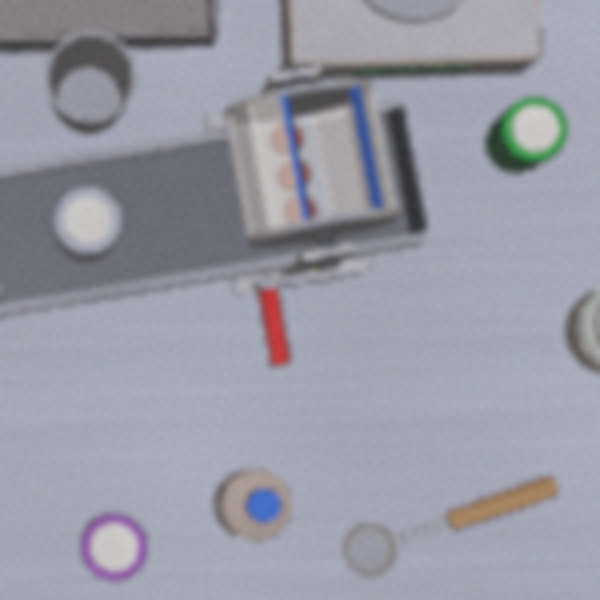

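View pics/sidez.png

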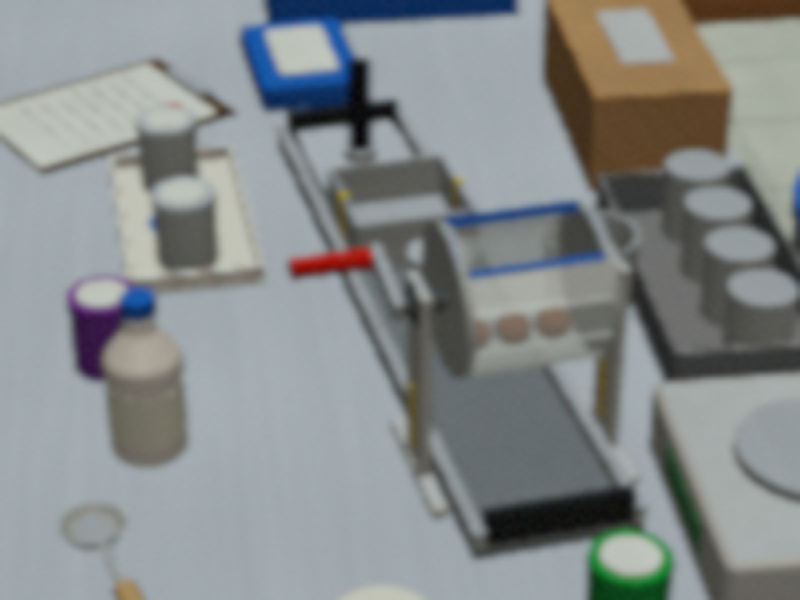

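```bash
python3 - <<'E'
from h import *
im=cv2.imread("pics/top0.png"); s=cv2.imread("pics/side0.png")
np.set_printoptions(precision=4,suppress=True)
print("red top",blobs(im,(0,130,90),(8,255,255),roi=(340,180,420,240)))
print("red side",blobs(s,(0,130,90),(8,255,255),roi=(280,200,350,250)))
print("yel",blobs(im,(22,70,100),(35,255,255),3,roi=(220,150,420,230)))
print("yel side",blobs(s,(20,70,60),(35,255,255),3,roi=(280,150,430,290)))
b=blobs(im,(100,120,100),(125,255,255),20,roi=(230,220,320,280));print("spot",b, onz("top",b[0][0],.005))
a=onz("top",(289.3,176.8),.07);c=onz("top",(294.5,206.8),.07)
print("stripes",a,c,(a+c)/2,np.linalg.norm(a-c))
x=(a-c)/np.linalg.norm(a-c);print("yaw",np.arctan2(x[1],x[0]))
# slide end blocks corners z .042 (outer left, inner right)
for uv in [(228,188.5),(232.5,219),(409,157),(416,187)]: print(uv,onz("top",uv,.042))
# circles
g=cv2.cvtColor(im,cv2.COLOR_BGR2GRAY)
print("tin top",blobs(im,(0,0,205),(180,60,255),20,roi=(315,170,350,205)))
print("tray tins",blobs(im,(0,0,195),(180,60,255),20,roi=(235,225,310,275)))
for n,uv,z in [("tin",(332,185),.075),("tinA",(251,251.5),.075),("tinB",(293,247),.075),("posttop",(247,196),.13),("sanit",(376,256),.15),("beaker",(332,147),.1),("purple",(338.5,266.5),.075),("crankfar",(381,220),.165)]: print(n,onz("top",uv,z))
E
```

```text
red top [([378.3, 211.3], [376, 204, 5, 16, 31])]
red side [([313.2, 219.4], [303, 216, 20, 7, 82])]
yel [([289.0, 177.0], [288, 176, 3, 3, 5]), ([294.0, 206.5], [293, 206, 3, 2, 6])]
yel side [([343.2, 200.5], [343, 198, 2, 6, 8]), ([315.0, 205.0], [314, 201, 4, 11, 21]), ([380.4, 252.4], [379, 246, 3, 15, 27]), ([332.7, 259.1], [332, 252, 2, 17, 23])]
spot [([273.9, 248.8], [267, 242, 15, 15, 176])] [0.4096 0.1607 0.005 ]
stripes [0.6555 0.0963 0.07  ] [0.5508 0.0808 0.07  ] [0.6031 0.0885 0.07  ] 0.10592031919718675
yaw 0.14728317698504778
(228, 188.5) [0.6247 0.3144 0.042 ]
(232.5, 219) [0.5169 0.2997 0.042 ]
(409, 157) [ 0.718  -0.3258  0.042 ]
(416, 187) [ 0.6107 -0.3452  0.042 ]
tin top []
tray tins [([275.1, 247.7], [241, 229, 67, 39, 1278]), ([292.6, 246.6], [288, 242, 11, 10, 85]), ([249.9, 251.4], [245, 247, 11, 10, 90])]
tin [ 0.6219 -0.0504  0.075 ]
tinA [0.402 0.232 0.075]
tinB [0.4132 0.0888 0.075 ]
posttop [0.5857 0.2347 0.13  ]
sanit [ 0.3758 -0.1833  0.15  ]
beaker [ 0.7494 -0.0538  0.1   ]
purple [ 0.3432 -0.0636  0.075 ]
crankfar [ 0.4909 -0.2024  0.165 ]
```

```bash
cat >> h.py <<'E'
np.set_printoptions(precision=4,suppress=True)
def tool():
    s=observe(); return s["ee_pos"],Ro.from_rotvec(s["ee_rot"]).as_matrix(),s
def to(target,yawjaw=None,s=None):
    """shift in tool mm to reach TCP target; turn so jaw axis has world direction angle yawjaw (mod pi)"""
    p,R,s=tool(); d=R.T@(np.asarray(target)-p)*1000
    out=[d.round(1).tolist()]
    if yawjaw is not None:
        a=np.arctan2(R[1,1],R[0,1]); t=-(yawjaw-a); out.append([(t+np.pi/2)%np.pi-np.pi/2])
    return out
E
python3 - <<'E'
from h import *
p,R,s=tool(); print(p,R,s['qpos'])
print("tin",onz("top",(332,185),.087))
print(to([.62,-.05,.30],0.1))
E
```

```text
[ 0.2286 -0.581   0.2303] [[ 0.9306  0.3661 -0.0006]
 [ 0.3661 -0.9306  0.0018]
 [ 0.0001 -0.0018 -1.    ]] [-1.2657  0.3089  1.6349 -0.      1.1997 -0.0697]
tin [ 0.6202 -0.05    0.087 ]
[[558.6, -351.0, -69.0], [np.float64(-1.295961862930433)]]
```

Emit:
step_arm(deltas=[20,-12,-35,-0.1,85,50,-32,-70,-0.2,85,85,-53,-70,-0.3,85,120,-75,-70,-0.4,85,155,-97,-70,-0.5,85,190,-119,-70,-0.6,85,225,-141,-70,-0.7,85,260,-163,-70,-0.8,85,295,-185,-70,-0.9,85,330,-207,-70,-1.0,85], squeeze=40)

```text
clock: 0.98
ee_pos: [0.4585, -0.2692, 0.3011]
ee_rot: [-2.423, -1.999, 0.0]
ft_force: [1.1, -0.3, -0.3]
width: 0.999
```

```bash
python3 - <<'E'
from h import *
p,R,s=tool(); print(p,s['qpos'],s['width'])
print(to([.605,-.05,.22],0.1))
print(to([.62,-.05,.22],0.1))
E
```

```text
[ 0.4585 -0.2692  0.3011] [-0.6127  0.0679  1.7751 -0.      1.2987 -0.4215] 0.9989098002913357
[[243.0, 102.1, 81.1], [np.float64(-0.29123724254066263)]]
[[245.9, 116.9, 81.1], [np.float64(-0.29123724254066263)]]
```

Emit:
step_arm(deltas=[35,17,0,-0.05,85,70,33,0,-0.1,85,105,50,0,-0.15,85,140,66,0,-0.2,85,175,83,0,-0.25,85,210,100,20,-0.29,85,246,117,40,-0.29,85,246,117,60,-0.29,85,246,117,80,-0.29,85,246,117,80,-0.29,85])

```text
clock: 1.82
ee_pos: [0.6171, -0.0509, 0.2153]
ee_rot: [-2.106, -2.319, 0.009]
ft_force: [-1.2, -0.7, -1.7]
width: 0.994
```

```bash
python3 - <<'E'
from h import *
p,R,s=tool(); print(p,s['qpos'],s['width'])
im=camera("wrist"); cv2.imwrite("pics/w1.png",im); np.save("w1.npy",np.array([s['ee_pos'],s['ee_rot']]))
E
```

```text
[ 0.6171 -0.0509  0.2153] [-0.1525  0.3184  1.654  -0.0001  1.18   -0.2485] 0.9942869494970686
```

View pics/w1.png

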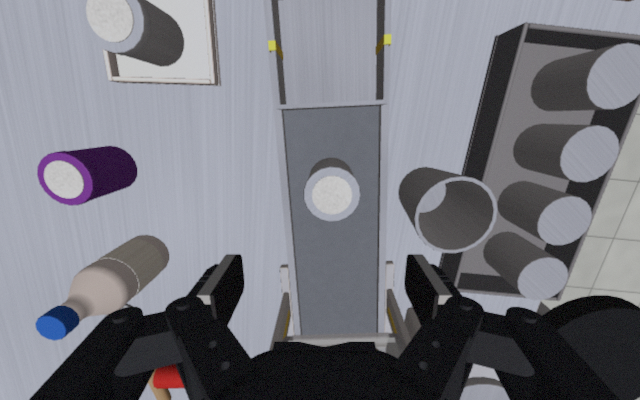

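```bash
python3 - <<'E'
from h import *
q=np.load("w1.npy"); im=cv2.imread("pics/w1.png")
g=cv2.cvtColor(im,cv2.COLOR_BGR2GRAY)
print(cv2.HoughCircles(cv2.medianBlur(g,3)[150:240,280:390],cv2.HOUGH_GRADIENT,1,30,param1=80,param2=20,minRadius=20,maxRadius=35))
print("tin",onz("wrist",(332,193.5),.087,q))
b=blobs(im,(22,120,120),(35,255,255),10);print(b)
y=[onz("wrist",c[0],.07,q) for c in b[:2]];print(y)
# tray tinB top
for n,uv in [("tinB",(110,25))]: print(n,onz("wrist",uv,.08,q))
print(to([.62,-.05,.045],0.1))
E
```

```text
[[[51.5 45.5 28.3]]]
tin [ 0.6227 -0.0481  0.087 ]
[([386.8, 39.0], [383, 35, 8, 10, 61]), ([272.2, 45.1], [269, 41, 8, 10, 64])]
[array([0.6577, 0.0969, 0.07  ]), array([0.5541, 0.0822, 0.07  ])]
tinB [0.4139 0.0825 0.08  ]
[[1.3, 3.2, 172.7], [np.float64(-0.00503273374880564)]]
```

Emit:
step_arm(deltas=[1,5,35,0,85,1,5,70,0,85,1,5,105,0,85,1,5,140,0,85,1,5,170,0,85,1,5,170,0,85,1,5,170,0,50,1,5,170,0,50,1,5,170,0,50,1,5,170,0,50])

```text
clock: 2.7
ee_pos: [0.6284, -0.0518, 0.055]
ee_rot: [2.111, 2.319, 0.006]
ft_force: [-0.7, -1.0, 3.2]
width: 0.656
```

```bash
python3 - <<'E'
from h import *
p,R,s=tool(); print(p,s['width']*85.4,s['ft_force'])
im=camera("wrist"); cv2.imwrite("pics/w2.png",im)
E
```

```text
[ 0.6284 -0.0518  0.055 ] 56.04197852012972 [-0.6673 -1.0188  3.2104]
```

View pics/w2.png

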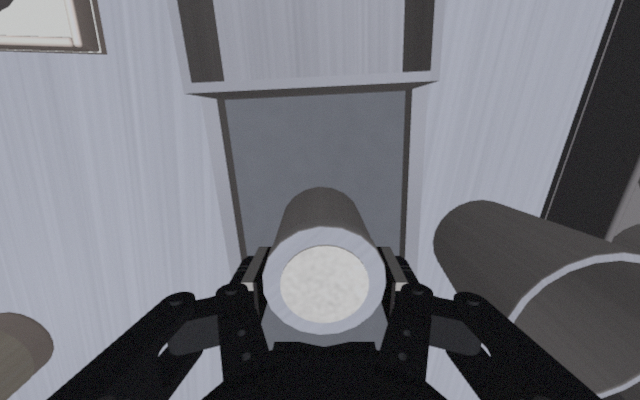

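```bash
python3 - <<'E'
from h import *
p,R,s=tool(); print(p,s['width']*85.4,s['ft_force'])
t=onz("wrist",(325,281),.087,(s['ee_pos'],s['ee_rot'])); print(t,R.T@(t-p))
E
```

```text
[ 0.6284 -0.0518  0.0549] 56.04498773174225 [-0.6483  0.1771  5.7877]
[ 0.6274 -0.0471  0.087 ] [ 0.0047 -0.0003 -0.0321]
```

Emit:
step_arm(deltas=[0,0,-20,0,50,0,0,-55,0,50,0,0,-90,0,50,0,0,-90,0,50])

```text
clock: 3.08
ee_pos: [0.6317, -0.0519, 0.1506]
ee_rot: [2.105, 2.314, 0.014]
ft_force: [1.7, -0.6, -0.6]
width: 0.659
```

```bash
python3 - <<'E'
from h import *
p,R,s=tool(); print(p,s['width']*85.4,s['ft_force'],s['qpos'])
im=camera("wrist"); cv2.imwrite("pics/w3.png",im)
b=onz("top",(273.9,248.8),.005); print(to([b[0],b[1],p[2]],0.078), s['ee_pos'],np.arctan2(R[1,1],R[0,1]))
E
```

```text
[ 0.6317 -0.0519  0.1506] 56.31745678694889 [ 1.7151 -0.5625 -0.5707] [-0.1507  0.398   1.6869  0.0001  1.0404 -0.245 ]
[[232.2, -199.6, -6.0], [np.float64(0.016104904563851496)]] [ 0.6317 -0.0519  0.1506] 0.09420285148662201
```

View pics/w3.png

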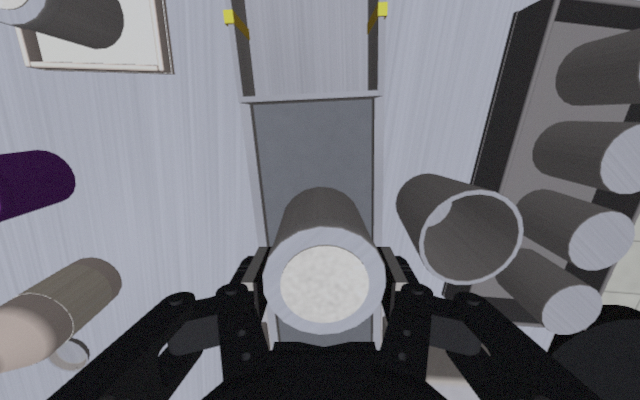

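Emit:
step_arm(deltas=[16,-30,0,0,50,32,-60,-5,0,50,48,-90,-10,0,50,64,-120,-10,0,50,80,-150,-10,0.01,50,95,-180,-10,0.01,50,105,-202,-10,0.01,50,105,-202,-10,0.01,50,105,-202,-10,0.01,50])

```text
clock: 3.88
ee_pos: [0.4125, 0.0349, 0.1504]
ee_rot: [-2.124, -2.313, 0.001]
ft_force: [0.9, 0.2, -1.3]
width: 0.657
```

```bash
python3 - <<'E'
from h import *
p,R,s=tool(); print(p,s['width']*85.4,s['ft_force'],s['qpos'])
q=(s['ee_pos'],s['ee_rot'])
im=camera("wrist"); cv2.imwrite("pics/w4.png",im)
for b in blobs(im,(100,120,80),(125,255,255),100): print(b,onz("wrist",b[0],.005,q))
E
```

```text
[0.4125 0.0349 0.1504] 56.07178122630268 [ 0.9104  0.2164 -1.2975] [-0.0209 -0.0019  2.1753 -0.0001  0.9696 -0.1061]
([334.1, 59.4], [303, 25, 63, 70, 3517]) [0.4099 0.1613 0.005 ]
```

View pics/w4.png

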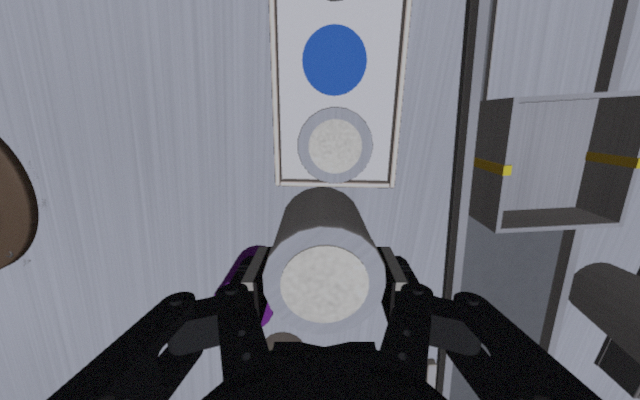

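```bash
python3 - <<'E'
from h import *
p,R,s=tool()
print(to([.4098+.0003,.161-.0047,.049],.078),R.round(3))
E
```

```text
[[121.7, 5.9, 102.1], [np.float64(0.006647978733651749)]] [[-0.085  0.996  0.001]
 [ 0.996  0.085 -0.   ]
 [-0.     0.001 -1.   ]]
```

Emit:
step_arm(deltas=[30,2,0,0,50,60,3,0,0,50,90,5,0,0.01,50,120,6,0,0.01,50,122,6,0,0.01,50,122,6,20,0.01,50,122,6,40,0.01,50,122,6,40,0.01,50])

```text
clock: 4.6
ee_pos: [0.4084, 0.1556, 0.1082]
ee_rot: [-2.135, -2.3, 0.009]
ft_force: [-1.5, 0.4, -3.2]
width: 0.655
```

```bash
python3 - <<'E'
from h import *
p,R,s=tool();print(p)
print(to([.4098+.0003,.161-.0047,.049],.078))
im=camera("wrist"); cv2.imwrite("pics/w5.png",im)
p,R,s=tool();print(p)
E
```

```text
[0.4084 0.1556 0.1082]
[[0.7, 2.2, 59.2], [np.float64(-0.003786694439542604)]]
[0.4091 0.1557 0.1095]
```

View pics/w5.png

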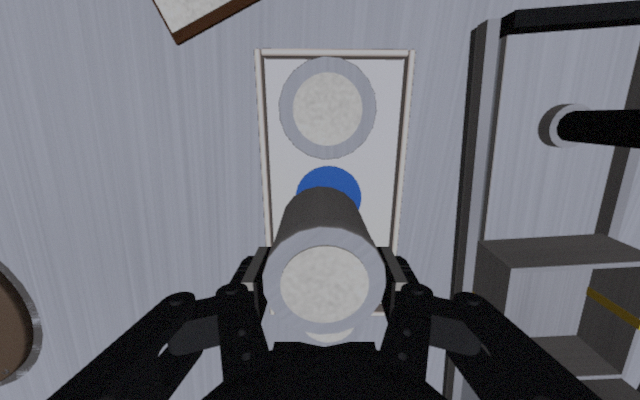

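Emit:
step_arm(deltas=[1,1,20,0,50,1,1,40,0,50,1,1,50,0,50,1,1,55,0,50,1,1,55,0,50,1,1,55,0,50])

```text
clock: 5.15
ee_pos: [0.412, 0.1575, 0.0569]
ee_rot: [2.138, 2.301, 0.001]
ft_force: [0.5, 0.4, -2.3]
width: 0.656
```

```bash
python3 - <<'E'
from h import *
p,R,s=tool();print(p,s['ft_force'],to([.41,.1563,.048]))
E
```

```text
[0.412  0.1575 0.0569] [ 0.5011  0.3699 -2.3162] [[-1.1, -2.1, 8.9]]
```

Emit:
step_arm(deltas=[-1,-2,3,0,50,-1,-2,6,0,50,-1,-2,8,0,50,-1,-2,8,0,50,-1,-2,8,0,50])

```text
clock: 5.57
ee_pos: [0.4093, 0.1565, 0.0484]
ee_rot: [2.138, 2.302, 0.0]
ft_force: [-0.3, 0.3, -0.3]
width: 0.655
```

```bash
python3 - <<'E'
from h import *
p,R,s=tool();print(p,s['ft_force'],to([.41,.1563,.048]))
E
```

```text
[0.4093 0.1565 0.0484] [-0.3214  0.3166 -0.3044] [[-0.2, 0.7, 0.4]]
```

Emit:
step_arm(deltas=[0,0,1.5,0,50,0,0,1.5,0,50,0,0,1.5,0,75,0,0,1.5,0,75,0,0,1.5,0,75,0,0,1.5,0,75])

```text
clock: 6.07
ee_pos: [0.4095, 0.1565, 0.0468]
ee_rot: [2.138, 2.302, 0.001]
ft_force: [0.6, -1.1, -0.0]
width: 0.878
```

Emit:
step_arm(deltas=[0,0,-30,0,75,0,0,-65,0,75,0,0,-100,0,85,0,0,-130,0,85,0,0,-130,0,85])

```text
clock: 6.48
ee_pos: [0.4143, 0.1578, 0.1832]
ee_rot: [2.133, 2.297, 0.018]
ft_force: [0.7, 1.7, 0.1]
width: 0.996
```

```bash
python3 - <<'E'
from h import *
p,R,s=tool();print(p,s['ft_force'],s['width'])
np.save("w6.npy",np.array([s['ee_pos'],s['ee_rot']]))
im=camera("wrist"); cv2.imwrite("pics/w6.png",im)
im=camera("top"); cv2.imwrite("pics/top6.png",cv2.resize(im[130:280,220:420],None,fx=4,fy=4,interpolation=cv2.INTER_CUBIC))
E
```

```text
[0.4143 0.1578 0.1832] [0.7348 1.6844 0.14  ] 0.9957927890212288
```

View pics/w6.png

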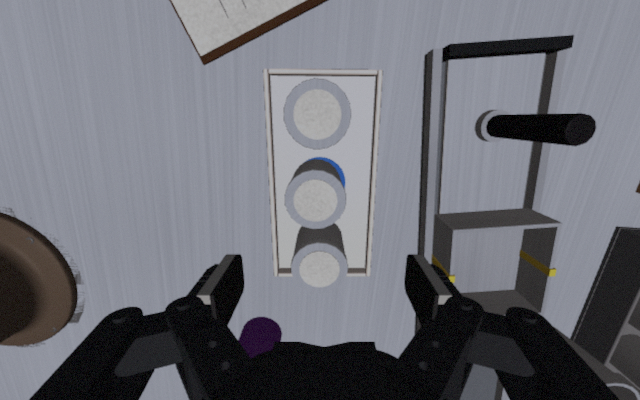

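View pics/top6.png

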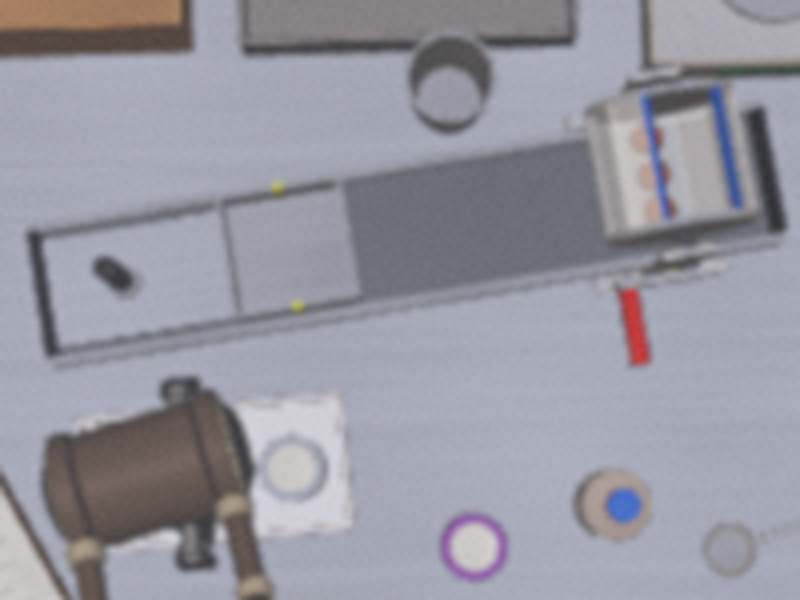

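```bash
python3 - <<'E'
from h import *
q=np.load("w6.npy")
print("tin",onz("wrist",(315.5,198),.08,q),"tinA",onz("wrist",(317.5,114),.08,q),"tinB",onz("wrist",(320,268),.08,q))
print("posttop",onz("wrist",(576,129),.13,q))
# cradle: uprights feet in top6 -> ends at approx 
u=lambda x,y:(220+x/4,130+y/4)
for n,uv,z in [("rednear",u(641,364),.2),("redtop",u(628,290),.2)]: print(n,onz("top",uv,z))
E
```

```text
tin [0.4067 0.1621 0.08  ] tinA [0.4036 0.2351 0.08  ] tinB [0.4159 0.0904 0.08  ]
posttop [0.5811 0.2381 0.13  ]
rednear [ 0.4857 -0.1955  0.2   ]
redtop [ 0.5446 -0.1876  0.2   ]
```

```bash
python3 - <<'E'
from h import *
print(to([.583,.238,.18],.147+np.pi/2))
E
```

```text
[[68.3, 178.0, -1.1], [np.float64(1.4978030404259748)]]
```

Emit:
step_arm(deltas=[7,18,-5,-0.12,85,14,36,-5,-0.24,85,21,54,-5,-0.36,85,28,72,-5,-0.48,85,35,90,-5,-0.6,85,42,108,-5,-0.72,85,49,126,-5,-0.84,85,56,144,-5,-0.96,85,63,162,-5,-1.08,85,68,176,-5,-1.2,85])

```text
clock: 7.42
ee_pos: [0.5793, 0.2373, 0.1785]
ee_rot: [-0.455, -3.104, 0.003]
ft_force: [0.9, 0.8, 0.1]
width: 0.997
```

Emit:
step_arm(deltas=[0,0,0,-0.12,85,0,0,0,-0.24,85,0,0,0,-0.36,85,0,0,0,-0.44,85,0,0,0,-0.44,85])

```text
clock: 7.83
ee_pos: [0.578, 0.2366, 0.1785]
ee_rot: [0.226, -3.128, 0.002]
ft_force: [-0.6, 0.6, -0.9]
width: 0.996
```

```bash
python3 - <<'E'
from h import *
p,R,s=tool();print(p,s['ft_force'],s['width'],s['qpos'])
np.save("w7.npy",np.array([s['ee_pos'],s['ee_rot']]))
im=camera("wrist"); cv2.imwrite("pics/w7.png",im)
print(to([.583,.238,.093],.147+np.pi/2))
E
```

```text
[0.578  0.2366 0.1785] [-0.629   0.6162 -0.9102] 0.9957561760245807 [ 0.3189  0.3624  1.6742 -0.      1.1104 -1.3964]
[[-5.3, 0.7, 85.9], [np.float64(-0.0055840725130156255)]]
```

View pics/w7.png

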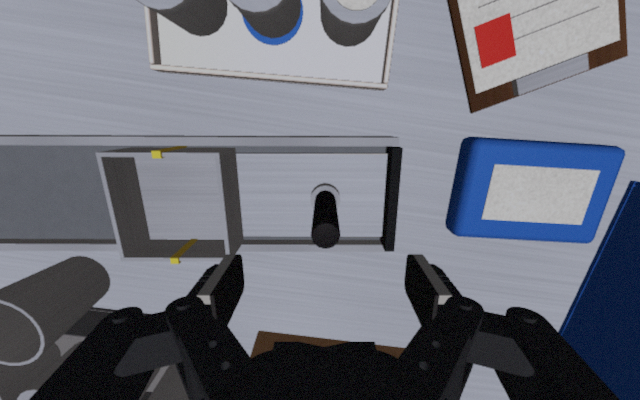

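```bash
python3 - <<'E'
from h import *
q=np.load("w7.npy")
P=onz("wrist",(325,236),.13,q);print(P)
im=cv2.imread("pics/w7.png")
for b in blobs(im,(22,120,90),(35,255,255),10): print(b,onz("wrist",b[0],.07,q))
print(to([P[0],P[1],.093],.147+np.pi/2))
E
```

```text
[0.5849 0.2378 0.13  ]
([156.2, 153.5], [151, 150, 11, 8, 73]) [0.5537 0.0812 0.07  ]
([174.6, 259.6], [171, 257, 9, 6, 49]) [0.6579 0.0963 0.07  ]
[[-7.2, 0.2, 85.9], [np.float64(-0.0055840725130156255)]]
```

Emit:
step_arm(deltas=[-7,0,30,0,85,-7,0,60,0,85,-7,0,80,0,85,-7,0,82,0,85,-7,0,82,0,12,-7,0,82,0,12,-7,0,82,0,12,-7,0,82,0,12,-7,0,82,0,12,-7,0,82,0,12])

```text
clock: 8.72
ee_pos: [0.5878, 0.2387, 0.1016]
ee_rot: [-0.224, 3.131, 0.001]
ft_force: [-1.8, 0.5, 3.9]
width: 0.245
```

```bash
python3 - <<'E'
from h import *
p,R,s=tool();print(p,s['ft_force'],s['width']*85.4,np.arctan2(R[1,1],R[0,1])-np.pi/2)
E
```

```text
[0.5878 0.2387 0.1016] [-1.8083  0.4769  3.8724] 20.906916309059365 0.14294133366245454
```

Emit:
step_arm(deltas=[0,-10,0,0,12,0,-30,0,0,12,0,-50,0,0,12,0,-70,0,0,12,0,-90,0,0,12,0,-110,0,0,12,0,-130,0,0,12,0,-150,0,0,12,0,-170,0,0,12,0,-180,0,0,12])

```text
clock: 9.55
ee_pos: [0.6133, 0.0586, 0.1016]
ee_rot: [-0.222, 3.132, 0.001]
ft_force: [-1.6, 3.1, 5.9]
width: 0.246
```

```bash
python3 - <<'E'
from h import *
p,R,s=tool();print(p,s['ft_force'],s['width']*85.4,np.arctan2(R[1,1],R[0,1])-np.pi/2)
np.save("w8.npy",np.array([s['ee_pos'],s['ee_rot']]))
im=camera("wrist"); cv2.imwrite("pics/w8.png",im)
E
```

```text
[0.6133 0.0586 0.1016] [-1.5687  3.1305  5.8769] 21.009043943262522 0.1417002227702484
```

View pics/w8.png

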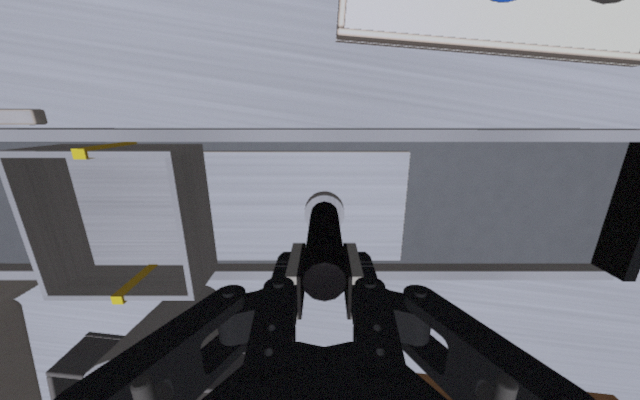

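Emit:
step_arm(deltas=[0,-10,0,0,12,0,-30,0,0,12,0,-50,0,0,12,0,-70,0,0,12,0,-90,0,0,12,0,-100,0,0,12,0,-100,0,0,12])

```text
clock: 10.18
ee_pos: [0.6277, -0.0419, 0.1016]
ee_rot: [-0.222, 3.132, -0.003]
ft_force: [-1.9, -3.0, 6.1]
width: 0.243
```

```bash
python3 - <<'E'
from h import *
p,R,s=tool();print(p,s['ft_force'],s['width']*85.4,np.arctan2(R[1,1],R[0,1])-np.pi/2)
np.save("w9.npy",np.array([s['ee_pos'],s['ee_rot']]))
im=camera("wrist"); cv2.imwrite("pics/w9.png",im)
im=camera("top"); cv2.imwrite("pics/top9.png",im)
im=camera("side"); cv2.imwrite("pics/side9.png",im);cv2.imwrite("pics/sidez9.png",cv2.resize(im[150:310,230:430],None,fx=4,fy=3.75,interpolation=cv2.INTER_CUBIC))
E
```

```text
[ 0.6277 -0.0419  0.1016] [-1.9306 -2.9612  6.0715] 20.760957590172573 0.14149315865369227
```

View pics/w9.png

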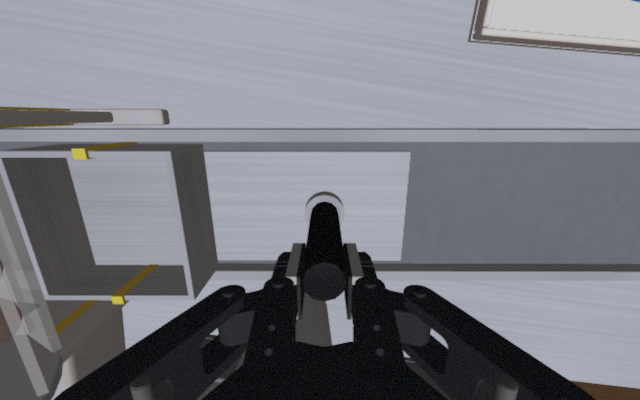

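View pics/sidez9.png

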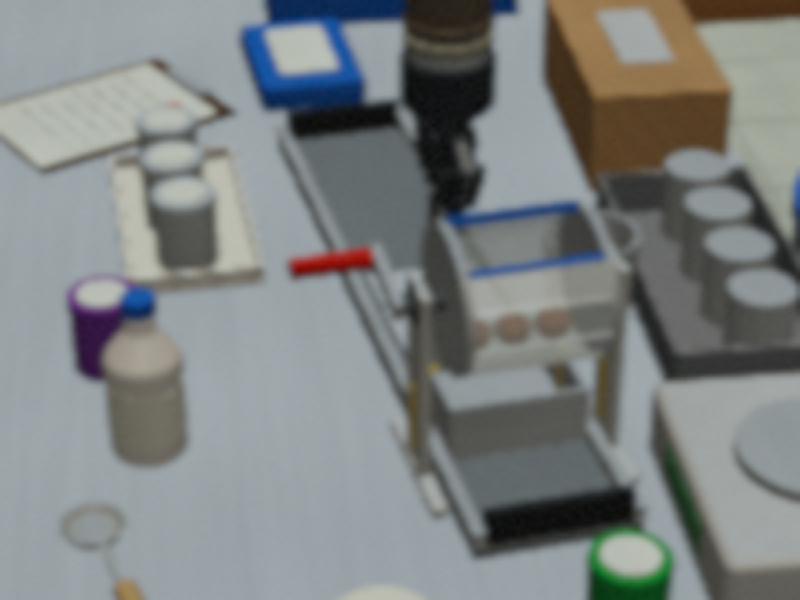

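```bash
python3 - <<'E'
from h import *
q=np.load("w9.npy"); im=cv2.imread("pics/w9.png")
cv2.imwrite("pics/w9z.png",cv2.resize(im[90:350,0:200],None,fx=3,fy=3,interpolation=cv2.INTER_CUBIC)[:600*2][:780])
for lo in [(20,80,60)]:
  B=blobs(im,lo,(35,255,255),8,roi=(0,90,200,360))
  for b in B: print(b)
a=onz("wrist",(80,154),.07,q); c=onz("wrist",(118,300),.07,q); print("pan",a,c,(a+c)/2)
E
```

```text
([33.3, 108.5], [0, 107, 70, 4, 118])
([31.2, 125.0], [0, 124, 73, 4, 123])
([95.6, 148.9], [71, 142, 66, 17, 373])
([130.4, 285.2], [111, 265, 47, 40, 485])
([73.4, 315.6], [55, 301, 43, 33, 385])
pan [ 0.5946 -0.1998  0.07  ] [ 0.6996 -0.1847  0.07  ] [ 0.6471 -0.1923  0.07  ]
```

```bash
python3 - <<'E'
import cv2
im=cv2.imread("pics/w9.png")
cv2.imwrite("pics/w9za.png",cv2.resize(im[90:170,0:180],None,fx=4,fy=4,interpolation=cv2.INTER_CUBIC))
cv2.imwrite("pics/w9zb.png",cv2.resize(im[240:390,0:190],None,fx=4,fy=4,interpolation=cv2.INTER_CUBIC))
E
```

View pics/w9za.png

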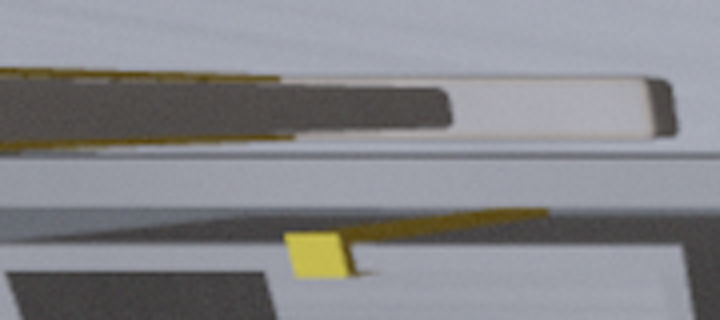

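View pics/w9zb.png

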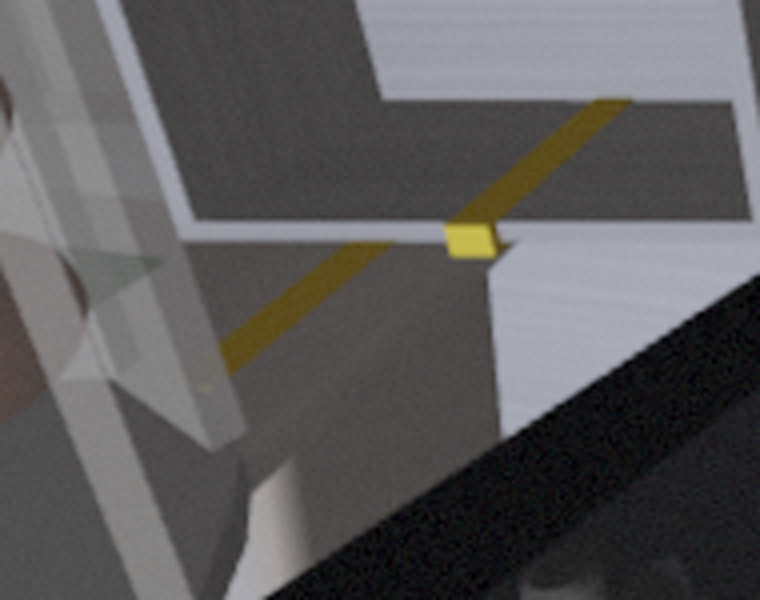

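```bash
python3 - <<'E'
from h import *
q=np.load("w9.npy")
pan=np.array([.6471,-.1923]); yaw=.143
S=np.array([[np.cos(yaw),np.sin(yaw)],[-np.sin(yaw),np.cos(yaw)]]) # world->slide
def onx(n,uv,xs,q=None):
    o,d=ray(n,uv,q); so=S@(o[:2]-pan); sd=S@d[:2]; t=(xs-so[0])/sd[0]; X=o+d*t
    return (S@(X[:2]-pan)*1000).round(1),round(X[2]*1000,1)
for xs in (.069,.07): print(xs,[onx("wrist",uv,xs,q) for uv in [(92.5,300.8),(74,316),(56.3,331.3)]])
print("near", [onx("wrist",uv,-.07,q) for uv in [(72,124.5),(40,125)]],[onx("wrist",uv,-.078,q) for uv in [(69,109),(40,108)]])
# side: stripes of cradle and pan, picture side9
for xs,uv in [(.07,(602/4+230,385/3.75+150)),(-.078,(415/4+230,390/3.75+150))]: print("side",onx("side",uv,xs))
for uv in [(433/4+230,368/3.75+150),(560/4+230,372/3.75+150)]: print("panside",S@(onz("side",uv,.068)[:2]-pan)*1000)
E
```

```text
0.069 [(array([ 69., -39.]), np.float64(49.4)), (array([ 69. , -38.5]), np.float64(67.7)), (array([ 69. , -37.4]), np.float64(83.5))]
0.07 [(array([ 70. , -40.3]), np.float64(48.1)), (array([ 70. , -39.8]), np.float64(66.5)), (array([ 70. , -38.8]), np.float64(82.4))]
near [(array([-70., -22.]), np.float64(44.9)), (array([-70. , -33.2]), np.float64(56.1))] [(array([-78. ,  51.7]), np.float64(129.0)), (array([-78. ,  53.7]), np.float64(142.7))]
side (array([ 70. , -36.8]), np.float64(57.4))
side (array([-78. , -41.3]), np.float64(84.6))
panside [-50.8474   4.8932]
panside [ 40.1093 -25.3813]
```

Emit:
step_arm(deltas=[0,-10,0,0,12,0,-22,0,0,12,0,-34,0,0,12,0,-39,0,0,12,0,-39,0,0,12,0,-39,0,0,12])

```text
clock: 10.83
ee_pos: [0.6329, -0.0792, 0.1016]
ee_rot: [-0.224, 3.132, -0.003]
ft_force: [-2.1, -3.0, 4.6]
width: 0.236
```

```bash
python3 - <<'E'
from h import *
p,R,s=tool();print(p,s['ft_force'],s['width']*85.4,s['clock'])
np.save("w10.npy",np.array([s['ee_pos'],s['ee_rot']]))
im=camera("wrist"); cv2.imwrite("pics/w10.png",im)
cv2.imwrite("pics/w10z.png",cv2.resize(im[90:390,0:260],None,fx=3,fy=2,interpolation=cv2.INTER_CUBIC))
im=camera("side"); cv2.imwrite("pics/side10.png",im);cv2.imwrite("pics/sidez10.png",cv2.resize(im[190:290,310:410],None,fx=6,fy=6,interpolation=cv2.INTER_CUBIC))
E
```

```text
[ 0.6329 -0.0792  0.1016] [-2.0757 -2.967   4.6228] 20.18119103744575 10.8333
```

View pics/w10z.png

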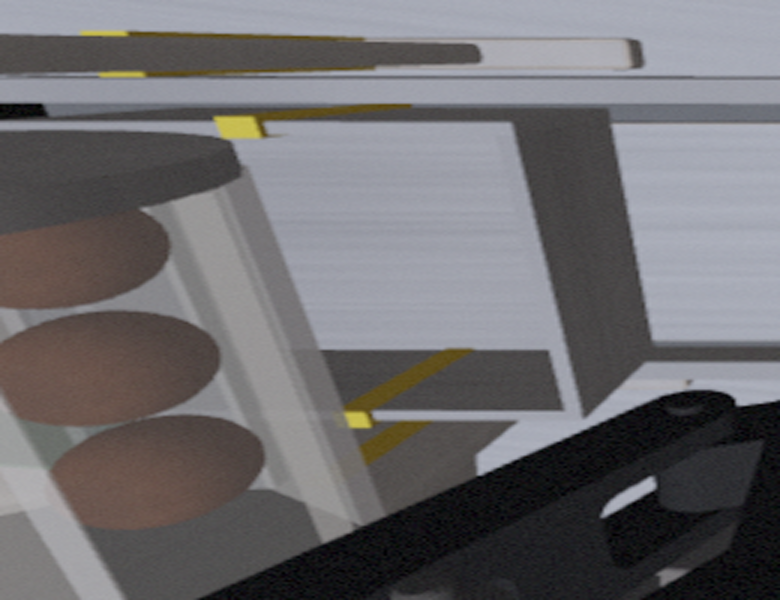

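View pics/sidez10.png

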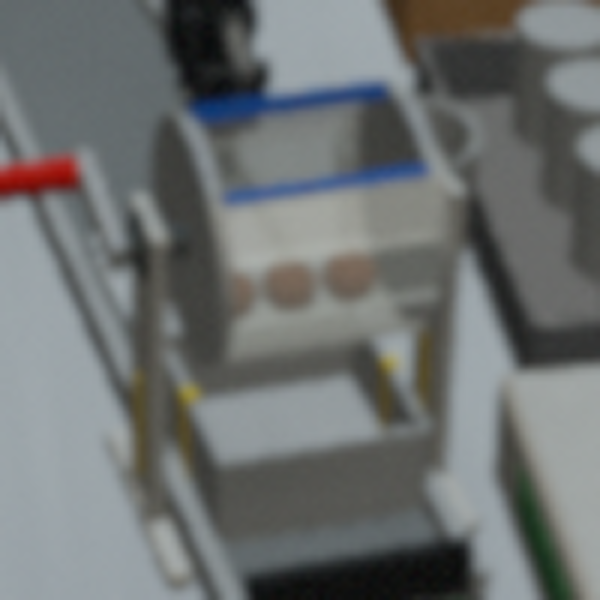

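```bash
python3 - <<'E'
from h import *
q=np.load("w10.npy")
a=onz("wrist",(80,153.5),.07,q); c=onz("wrist",(119.7,299.5),.07,q); pan=((a+c)/2)[:2]; print(pan, q[0][:2]-pan, np.arctan2(*(a-c)[[1,0]])+np.pi)
yaw=.143
S=np.array([[np.cos(yaw),np.sin(yaw)],[-np.sin(yaw),np.cos(yaw)]])
def onx(n,uv,xs,q=None):
    o,d=ray(n,uv,q); so=S@(o[:2]-pan); sd=S@d[:2]; t=(xs-so[0])/sd[0]; X=o+d*t
    return (S@(X[:2]-pan)*1000).round(1),round(X[2]*1000,1)
print([onx("wrist",uv,.07,q) for uv in [(139,302),(133,310),(127,316)]])
for uv in [(35,106.5),(40.7,127)]: print("top near",S@(onz("wrist",uv,.182,q)[:2]-pan)*1000)
print("TCP",S@(q[0][:2]-pan)*1000)
f=lambda x,y:(310+x/6,190+y/6)
for xs,uv in [(.07,f(425,370)),(-.078,f(138,430))]: print("side cradle",onx("side",uv,xs))
for xs,uv in [(.054,f(388,390)),(-.054,f(188,430))]: print("side pan",onx("side",uv,xs))
for uv in [f(188,394),f(388,362)]: print("side panrim",S@(onz("side",uv,.07)[:2]-pan)*1000)
E
```

```text
[ 0.6521 -0.2288] [-0.0191  0.1496] 0.1566025129439006
[(array([70. , -1.2]), np.float64(50.1)), (array([70. ,  0.4]), np.float64(60.0)), (array([70. ,  0.4]), np.float64(66.9))]
top near [-76.887   89.8211]
top near [-72.7321  89.7611]
TCP [  2.3945 150.8389]
side cradle (array([70. , -2.8]), np.float64(63.3))
side cradle (array([-78. ,   2.6]), np.float64(51.3))
side pan (array([54. ,  5.4]), np.float64(48.0))
side pan (array([-54. ,  -3.6]), np.float64(51.1))
side panrim [-52.9443   0.5869]
side panrim [51.0417 -0.1454]
```

Emit:
step_arm(deltas=[0,0,0,0,60,0,0,0,0,60,0,0,0,0,60,0,0,-30,0,60,0,0,-65,0,60,0,0,-100,0,60,0,0,-140,0,60,20,0,-180,0,60,40,-10,-190,0,60,60,-20,-190,0,60])

```text
clock: 11.77
ee_pos: [0.5781, -0.1062, 0.2957]
ee_rot: [-0.227, 3.123, -0.005]
ft_force: [0.4, -0.3, -0.3]
width: 0.702
```

```bash
python3 - <<'E'
from h import *
p,R,s=tool();print(p,s['ft_force'],s['width']*85.4,s['clock'])
np.save("w11.npy",np.array([s['ee_pos'],s['ee_rot']]))
im=camera("wrist"); cv2.imwrite("pics/w11.png",im)
E
```

```text
[ 0.5781 -0.1062  0.2957] [ 0.3798 -0.2911 -0.3317] 59.99308315356796 11.7667
```

View pics/w11.png

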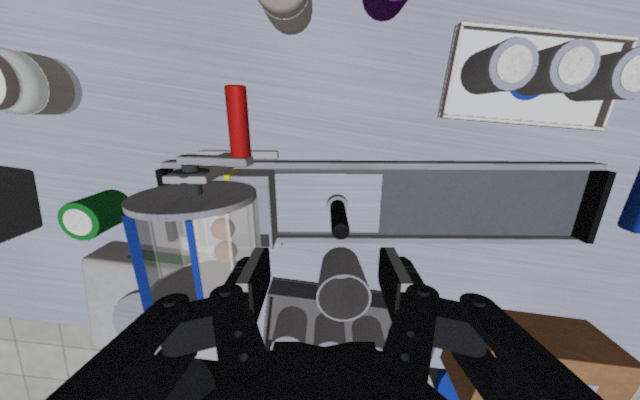

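```bash
cat >> h.py <<'E'
PAN=np.array([.6521,-.2288]); YAW=.143
S=np.array([[np.cos(YAW),np.sin(YAW)],[-np.sin(YAW),np.cos(YAW)]])
def onx(n,uv,xs,q=None):
    o,d=ray(n,uv,q); so=S@(o[:2]-PAN); sd=S@d[:2]; t=(xs-so[0])/sd[0]; X=o+d*t
    return (S@(X[:2]-PAN)*1000).round(1),round(X[2]*1000,1)
def sl(x,y,z): return np.r_[PAN+S.T@[x,y],z]
E
python3 - <<'E'
from h import *
q=np.load("w11.npy"); im=cv2.imread("pics/w11.png")
print(blobs(im,(0,130,90),(8,255,255),30))
print(onx("wrist",(235,88),-.157,q),onx("wrist",(237.5,122),-.126,q),onx("wrist",(240,157),-.095,q))
for th in (-.2,-.1,0,.1,.2,.3,.4,.5):
    f=lambda x:sl(x,.055*np.cos(th),.165+.055*np.sin(th))
    print(th,proj("wrist",f(-.157),q),proj("wrist",f(-.095),q),"side",proj("side",f(-.157)),proj("side",f(-.095)),"top",proj("top",f(-.157)),proj("top",f(-.095)))
s=cv2.imread("pics/side10.png");print(blobs(s,(0,130,90),(8,255,255),roi=(280,200,350,250)))
E
```

```text
[([237.3, 120.5], [225, 85, 25, 73, 1352])]
(array([-157. ,   47.4]), np.float64(156.1)) (array([-126.,   41.]), np.float64(136.4)) (array([-95. ,  50.9]), np.float64(171.0))
-0.2 [242.5282  88.2042] [247.8705 154.5484] side [302.3232 227.527 ] [322.8126 224.4369] top [379.2062 220.8445] [375.7205 202.1467]
-0.1 [241.7564  87.6909] [247.2516 155.3107] side [302.2071 225.8287] [322.7252 222.7484] top [379.158  220.7811] [375.6605 202.0193]
0 [240.3307  87.1498] [246.0315 156.1083] side [302.1309 224.2099] [322.6842 221.1378] top [379.2782 220.6874] [375.7681 201.8606]
0.1 [238.2242  86.5845] [244.1872 156.9355] side [302.0955 222.6857] [322.69   219.6199] top [379.5675 220.5638] [376.0439 201.6718]
0.2 [235.4154  85.9994] [241.701 157.785] side [302.1014 221.2704] [322.743  218.2093] top [380.0247 220.4113] [376.487  201.4544]
0.3 [231.8904  85.4   ] [238.562  158.6489] side [302.149  219.9779] [322.8431 216.9197] top [380.6468 220.2312] [377.0946 201.2105]
0.4 [227.6448  84.7925] [234.7682 159.5176] side [302.2379 218.8211] [322.9895 215.7638] top [381.4291 220.0251] [377.862  200.9422]
0.5 [222.6859  84.184 ] [230.3279 160.3806] side [302.3679 217.8119] [323.1814 214.7538] top [382.3652 219.7948] [378.7829 200.6522]
[([312.9, 219.5], [303, 216, 20, 7, 79])]
```

```bash
python3 - <<'E'
from h import *
print(to(sl(-.130,.0537,.25),YAW+np.pi/2)); print(to(sl(-.130,.0537,.158)))
E
```

```text
[[69.2, -76.6, 43.1], [np.float64(0.0002055432823671044)]]
[[69.3, -76.3, 135.1]]
```

Emit:
step_arm(deltas=[25,-25,0,0,60,50,-50,0,0,60,69,-76,20,0,60,69,-76,50,0,60,69,-76,80,0,60,69,-76,80,0,60])

```text
clock: 12.32
ee_pos: [0.513, -0.1892, 0.2029]
ee_rot: [0.222, -3.122, -0.01]
ft_force: [-1.0, 0.5, -0.2]
width: 0.703
```

```bash
python3 - <<'E'
from h import *
p,R,s=tool();print(p,s['ft_force'],s['width']*85.4,s['clock'])
q=(s['ee_pos'],s['ee_rot'])
im=camera("wrist"); cv2.imwrite("pics/w12.png",im)
b=blobs(im,(0,130,60),(8,255,255),30);print(b)
for th in (.1,.2,.3):
    f=lambda x:sl(x,.055*np.cos(th),.165+.055*np.sin(th))
    print(th,proj("wrist",f(-.157),q),proj("wrist",f(-.095),q))
print(to(sl(-.130,.0537,.158)))
E
```

```text
[ 0.513  -0.1892  0.2029] [-1.0165  0.4971 -0.1696] 60.00176582841725 12.3167
[([316.0, 246.3], [303, 200, 27, 94, 2228])]
0.1 [317.8748 201.041 ] [318.489  284.1405]
0.2 [316.4592 203.4106] [317.2186 288.5107]
0.3 [314.0886 205.8739] [315.0901 293.0292]
[[-0.6, -5.0, 47.7]]
```

View pics/w12.png

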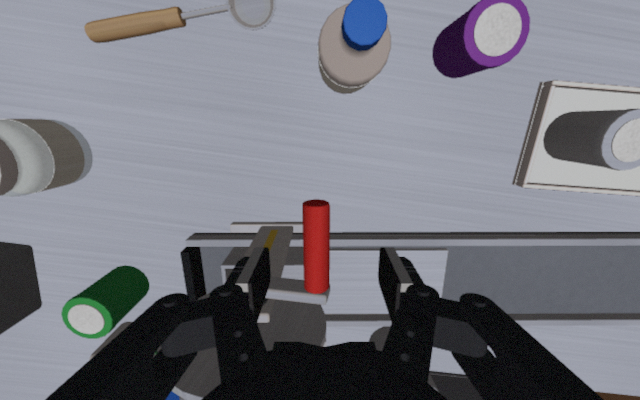

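Emit:
step_arm(deltas=[0,-5,20,0,60,0,-5,40,0,60,0,-5,44,0,60,0,-5,44,0,60,0,-5,44,0,10,0,-5,44,0,10,0,-5,44,0,10,0,-5,44,0,10,0,-5,44,0,10,0,-5,44,0,10], squeeze=30)

```text
clock: 13.2
ee_pos: [0.5197, -0.1934, 0.1672]
ee_rot: [-0.223, 3.132, 0.007]
ft_force: [0.2, 6.7, 3.8]
width: 0.195
```

```bash
python3 - <<'E'
from h import *
p,R,s=tool();print(p,s['ft_force'],s['width']*85.4,s['clock'], S@(p[:2]-PAN))
print(to(sl(-.130,.0537,.158)))
E
```

```text
[ 0.5197 -0.1934  0.1672] [0.2479 6.7081 3.7695] 16.6799408534757 13.2 [-0.126   0.0539]
[[4.0, -0.2, 9.2]]
```

```bash
python3 - <<'E'
import numpy as np
t0=.21
for k in range(1,25):
    t=t0+k*.125; print(k,round(t,2),round(55*(np.cos(t)-np.cos(t0)),1),round(-55*(np.sin(t)-np.sin(t0)),1))
E
```

```text
1 0.33 -1.8 -6.6
2 0.46 -4.5 -13.0
3 0.58 -7.9 -18.9
4 0.71 -12.1 -24.4
5 0.83 -16.9 -29.3
6 0.96 -22.2 -33.6
7 1.08 -28.1 -37.2
8 1.21 -34.4 -40.0
9 1.33 -40.9 -42.0
10 1.46 -47.7 -43.2
11 1.58 -54.6 -43.5
12 1.71 -61.4 -43.0
13 1.83 -68.2 -41.6
14 1.96 -74.7 -39.4
15 2.08 -80.8 -36.4
16 2.21 -86.6 -32.7
17 2.33 -91.8 -28.2
18 2.46 -96.5 -23.2
19 2.58 -100.5 -17.6
20 2.71 -103.7 -11.5
21 2.83 -106.2 -5.1
22 2.96 -107.9 1.5
23 3.08 -108.7 8.4
24 3.21 -108.7 15.2
```

Emit:
step_arm(deltas=[0,-1.8,-6.6,0,10,0,-4.5,-13,0,10,0,-7.9,-18.9,0,10,0,-12.1,-24.4,0,10,0,-16.9,-29.3,0,10,0,-22.2,-33.6,0,10,0,-28.1,-37.2,0,10,0,-34.4,-40,0,10])

```text
clock: 13.87
ee_pos: [0.523, -0.2167, 0.2089]
ee_rot: [0.22, -3.131, -0.045]
ft_force: [-8.4, 34.1, 29.4]
width: 0.195
```

```bash
python3 - <<'E'
from h import *
p,R,s=tool();print(p,s['ft_force'],s['width']*85.4,s['clock'], S@(p[:2]-PAN))
q=(s['ee_pos'],s['ee_rot'])
im=camera("wrist"); cv2.imwrite("pics/w13.png",im)
im=camera("side"); cv2.imwrite("pics/s13.png",cv2.resize(im[170:290,290:430],None,fx=5,fy=5,interpolation=cv2.INTER_CUBIC))
E
```

```text
[ 0.523  -0.2167  0.2089] [-8.3901 34.062  29.3614] 16.62318580151713 13.8667 [-0.1261  0.0304]
```

View pics/w13.png

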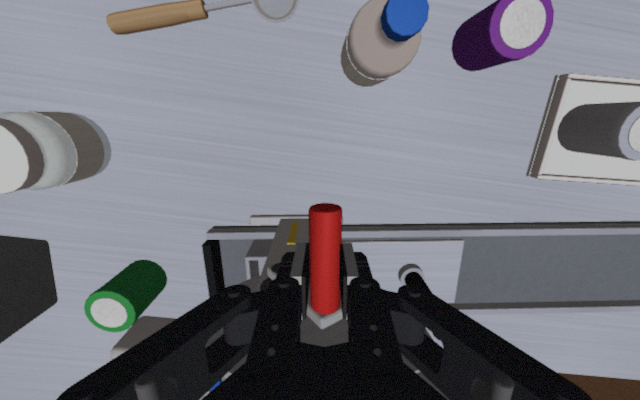

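View pics/s13.png

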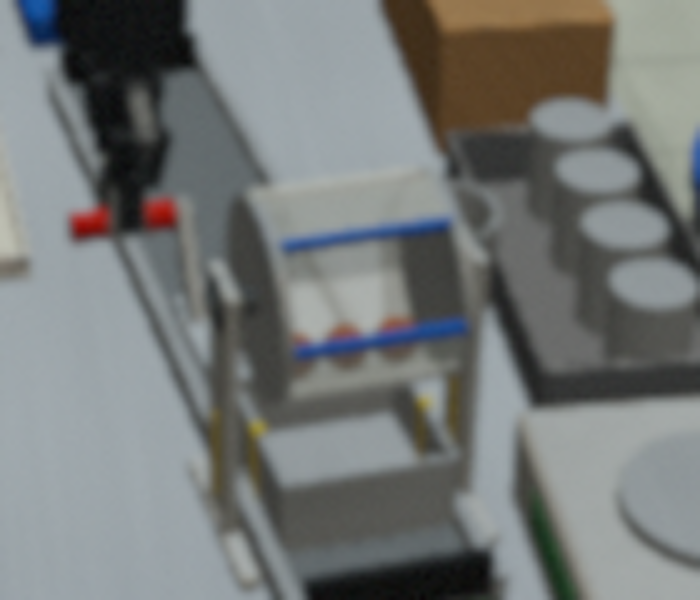

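```bash
python3 - <<'E'
from h import *
q=None
for th in (.8,.9,1.0,1.1,1.2,1.3):
    f=lambda x:sl(x,.055*np.cos(th),.165+.055*np.sin(th))
    print(th,"side",proj("side",f(-.157)),proj("side",f(-.095)))
    g=lambda x,a:sl(x,-.058*np.sin(th+a),.165+.058*np.cos(th+a))
    print("   port edges",proj("side",g(-.056,-.5)),proj("side",g(.056,-.5)),proj("side",g(-.056,.5)),proj("side",g(.056,.5)))
p=lambda x,y:(290+x/5,170+y/5)
print(p(72,226),p(175,212),"blue",p(285,245),p(450,224),p(297,352),p(465,326))
E
```

```text
0.8 side [302.9932 215.7726] [324.0138 212.7004]
   port edges [342.5695 216.1048] [380.5838 210.4545] [346.4193 235.5912] [384.7111 229.5872]
0.9 side [303.2748 215.4497] [324.3693 212.3691]
   port edges [343.1203 217.7271] [381.2212 212.0376] [346.5246 237.5321] [384.7675 231.5053]
1.0 side [303.5893 215.3154] [324.759  212.2245]
   port edges [343.6485 219.4768] [381.8245 213.7477] [346.569  239.3821] [384.7499 233.3362]
1.1 side [303.9339 215.3729] [325.1794 212.2701]
   port edges [344.1479 221.3354] [382.3869 215.5668] [346.5523 241.1213] [384.6589 235.0602]
1.2 side [304.3056 215.624 ] [325.6267 212.5075]
   port edges [344.6131 223.2829] [382.9019 217.4754] [346.4751 242.7311] [384.496 236.659]
1.3 side [304.7008 216.0681] [326.0966 212.9364]
   port edges [345.0385 225.298 ] [383.3635 219.4526] [346.3386 244.1948] [384.2633 238.1158]
(304.4, 215.2) (325.0, 212.4) blue (347.0, 219.0) (380.0, 214.8) (349.4, 240.4) (383.0, 235.2)
```

```bash
python3 - <<'E'
import numpy as np
for t in np.arange(1.2,2.31,.12):
    print(round(t,2),round(55*np.cos(t)+2.6-17.5,1),round(-(3+55*(np.sin(t)-.8624)),1))
E
```

```text
1.2 5.0 -6.8
1.32 -1.3 -8.8
1.44 -7.7 -10.1
1.56 -14.3 -10.6
1.68 -20.9 -10.2
1.8 -27.4 -9.1
1.92 -33.7 -7.2
2.04 -39.8 -4.6
2.16 -45.5 -1.3
2.28 -50.7 2.7
```

Emit:
step_arm(deltas=[0,2,-7,0,10,0,-2,-9,0,10,0,-8,-10,0,10,0,-14,-10.5,0,10,0,-21,-10,0,10,0,-21,-10,0,10], squeeze=20)

```text
clock: 14.47
ee_pos: [0.5291, -0.2504, 0.2223]
ee_rot: [-0.224, 3.128, -0.0]
ft_force: [-4.7, 5.7, 18.9]
width: 0.183
```

```bash
python3 - <<'E'
from h import *
p,R,s=tool();print(p,s['ft_force'],s['width']*85.4,s['clock'], S@(p[:2]-PAN))
im=camera("side"); cv2.imwrite("pics/s14.png",cv2.resize(im[170:290,290:430],None,fx=5,fy=5,interpolation=cv2.INTER_CUBIC))
E
```

```text
[ 0.5291 -0.2504  0.2223] [-4.7492  5.7085 18.8753] 15.668509369280608 14.4667 [-0.1249 -0.0039]
```

View pics/s14.png

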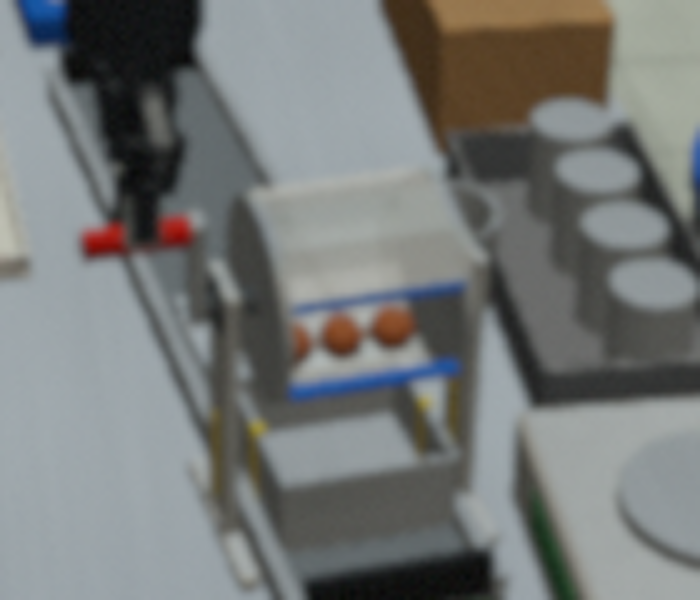

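Emit:
step_arm(deltas=[0,0,0,0,40,0,0,0,0,40,0,-3,8,0,40,0,-3,16,0,40,0,-3,16,0,40,0,-3,16,0,40])

```text
clock: 15.02
ee_pos: [0.526, -0.2531, 0.1977]
ee_rot: [0.224, -3.13, -0.003]
ft_force: [-0.1, -0.4, 0.7]
width: 0.469
```

```bash
python3 - <<'E'
from h import *
p,R,s=tool();print(p,s['ft_force'],s['width']*85.4,s['clock'], S@(p[:2]-PAN))
q=(s['ee_pos'],s['ee_rot'])
im=camera("wrist"); cv2.imwrite("pics/w15.png",im)
for th in (1.5,1.6,1.7,1.8):
    f=lambda x:sl(x,.055*np.cos(th),.165+.055*np.sin(th))
    print(th,proj("wrist",f(-.157),q),proj("wrist",f(-.095),q))
print(blobs(im,(0,130,60),(8,255,255),30))
E
```

```text
[ 0.526  -0.2531  0.1977] [-0.1128 -0.3953  0.7147] 40.05285806687581 15.0167 [-0.1282 -0.0061]
1.5 [346.8954 226.2129] [344.0095 335.7503]
1.6 [335.0186 226.3069] [333.6016 335.9197]
1.7 [323.1563 225.9615] [323.2086 335.3148]
1.8 [311.5684 225.1883] [313.0429 333.9545]
[([329.1, 282.0], [311, 220, 38, 127, 4098])]
```

View pics/w15.png

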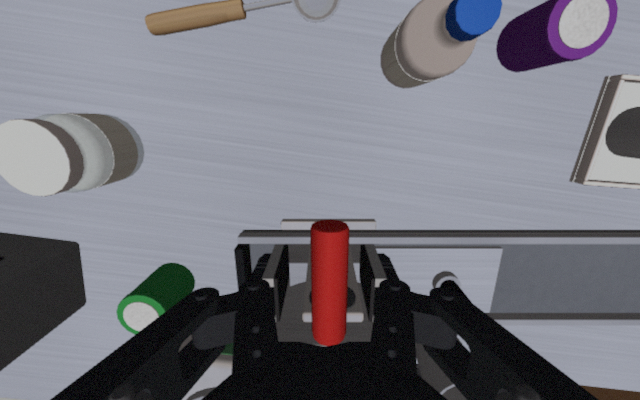

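Emit:
step_arm(deltas=[0,1.5,0,0,10,0,1.5,0,0,10,0,1.5,0,0,10,0,1.5,0,0,10,0,1.5,0,0,10], squeeze=20)

```text
clock: 15.48
ee_pos: [0.527, -0.2517, 0.1997]
ee_rot: [0.225, -3.133, -0.001]
ft_force: [-0.3, 1.5, 0.5]
width: 0.202
```

```bash
python3 - <<'E'
from h import *
p,R,s=tool();print(p,s['ft_force'],s['width']*85.4,s['clock'], S@(p[:2]-PAN))
t0=1.65
for k in range(1,13):
    t=t0+k*.125; print(k,round(t,2),round(55*(np.cos(t)-np.cos(t0)),1),round(-55*(np.sin(t)-np.sin(t0)),1))
E
```

```text
[ 0.527  -0.2517  0.1997] [-0.2855  1.4756  0.5211] 17.233424003354973 15.4833 [-0.1271 -0.0048]
1 1.77 -6.8 1.0
2 1.9 -13.4 2.8
3 2.02 -19.8 5.4
4 2.15 -25.8 8.8
5 2.27 -31.3 12.9
6 2.4 -36.2 17.7
7 2.52 -40.5 23.0
8 2.65 -44.1 28.9
9 2.77 -47.0 35.1
10 2.9 -49.1 41.7
11 3.02 -50.3 48.4
12 3.15 -50.6 55.3
```

Clean grip now, low force. Continue over.

Emit:
step_arm(deltas=[0,-6.8,1,0,10,0,-13.4,2.8,0,10,0,-19.8,5.4,0,10,0,-25.8,8.8,0,10,0,-31.3,12.9,0,10,0,-31.3,12.9,0,10])

```text
clock: 15.98
ee_pos: [0.5316, -0.2821, 0.1866]
ee_rot: [0.223, -3.133, -0.005]
ft_force: [1.1, 4.8, -0.1]
width: 0.204
```

```bash
python3 - <<'E'
from h import *
p,R,s=tool();print(p,s['ft_force'],s['width']*85.4,s['clock'], S@(p[:2]-PAN))
im=camera("side"); cv2.imwrite("pics/s16.png",cv2.resize(im[170:290,290:430],None,fx=5,fy=5,interpolation=cv2.INTER_CUBIC))
E
```

```text
[ 0.5316 -0.2821  0.1866] [ 1.1334  4.7708 -0.1408] 17.414584431955234 15.9833 [-0.1269 -0.0356]
```

View pics/s16.png

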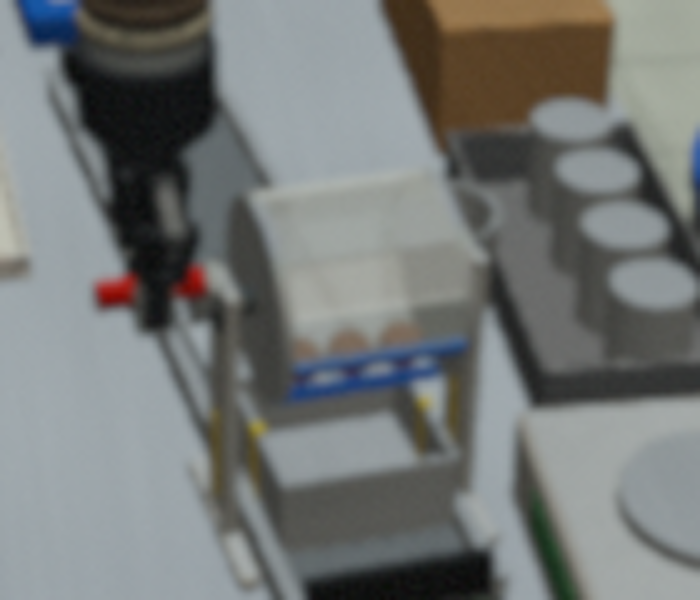

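Emit:
step_arm(deltas=[0,-4.9,4.8,0,10,0,-9.2,10.1,0,10,0,-12.8,16,0,10,0,-15.7,22.2,0,10,0,-17.8,28.8,0,10,0,-19,35.5,0,10,0,-19.3,42.4,0,10,0,-19.3,44,0,10,0,-19.3,44,0,10])

```text
clock: 16.78
ee_pos: [0.5344, -0.3014, 0.1431]
ee_rot: [0.225, -3.134, -0.002]
ft_force: [0.3, 4.9, 2.0]
width: 0.202
```

```bash
python3 - <<'E'
from h import *
p,R,s=tool();print(p,s['ft_force'],s['width']*85.4,s['clock'], S@(p[:2]-PAN))
im=camera("side"); cv2.imwrite("pics/s17.png",cv2.resize(im[170:290,290:430],None,fx=5,fy=5,interpolation=cv2.INTER_CUBIC))
E
```

```text
[ 0.5344 -0.3014  0.1431] [0.3482 4.8686 2.0494] 17.223518015704563 16.7833 [-0.1269 -0.0551]
```

View pics/s17.png

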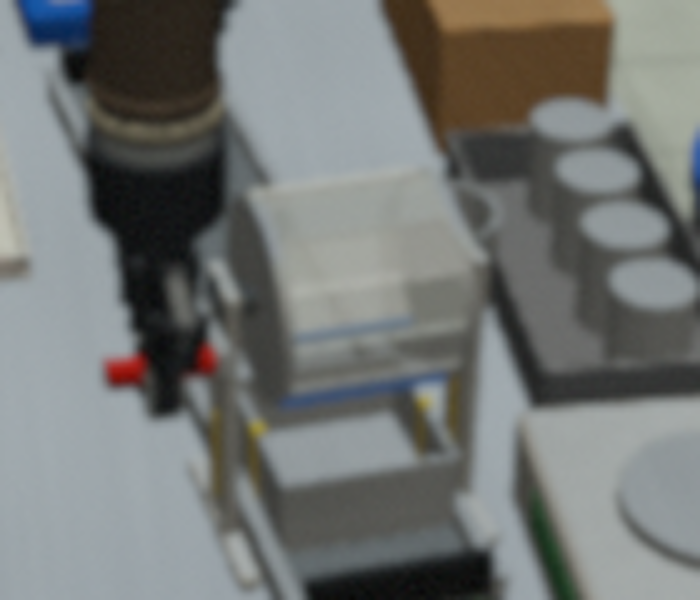

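Emit:
step_arm(deltas=[0,0,0,0,45,0,0,0,0,45,0,0,0,0,45,0,0,-30,0,45,0,0,-70,0,45,0,0,-110,0,60,0,0,-150,0,60,0,20,-160,0,60,0,50,-160,0,60,0,80,-160,0,60])

```text
clock: 17.67
ee_pos: [0.5237, -0.2243, 0.3053]
ee_rot: [-0.221, 3.13, -0.006]
ft_force: [0.7, 0.9, -0.6]
width: 0.704
```

```bash
python3 - <<'E'
from h import *
p,R,s=tool();print(p,s['ft_force'],s['width']*85.4,s['clock'], S@(p[:2]-PAN))
q=(s['ee_pos'],s['ee_rot']); np.save("w18.npy",np.array(q))
im=camera("wrist"); cv2.imwrite("pics/w18.png",im)
print(to(sl(.0,.150,.29),YAW+np.pi/2))
E
```

```text
[ 0.5237 -0.2243  0.3053] [ 0.6959  0.8818 -0.6343] 60.151796255018226 17.6667 [-0.1264  0.0227]
[[-127.3, 120.5, 14.6], [np.float64(0.001146115550830995)]]
```

View pics/w18.png

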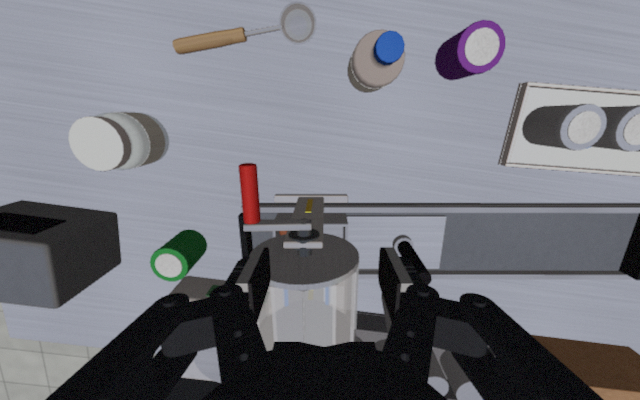

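Emit:
step_arm(deltas=[-20,25,0,0,60,-45,50,0,0,60,-70,75,0,0,60,-95,100,0,0,60,-120,120,0,0,60,-127,120,30,0,60,-127,120,60,0,60,-127,120,100,0,60,-127,120,120,0,60,-127,120,120,0,60])

```text
clock: 18.55
ee_pos: [0.6269, -0.0858, 0.1758]
ee_rot: [0.224, -3.122, -0.004]
ft_force: [-0.3, 0.4, -0.3]
width: 0.696
```

```bash
python3 - <<'E'
from h import *
p,R,s=tool();print(p,s['ft_force'],s['width']*85.4,s['clock'], S@(p[:2]-PAN))
q=(s['ee_pos'],s['ee_rot']); np.save("w19.npy",np.array(q))
im=camera("wrist"); cv2.imwrite("pics/w19.png",im)
print(proj("wrist",sl(0,.15,.13),q))
E
```

```text
[ 0.6269 -0.0858  0.1758] [-0.3104  0.4221 -0.3223] 59.47325451119119 18.55 [-0.0046  0.1451]
[331.1889 234.8633]
```

View pics/w19.png

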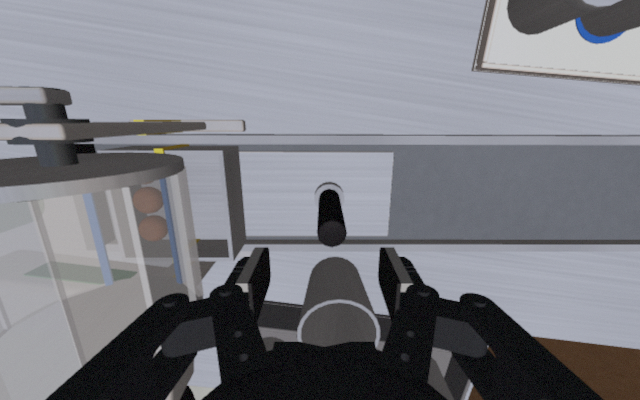

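```bash
python3 - <<'E'
from h import *
q=np.load("w19.npy")
for uv in [(147,200),(152,228)]: print((S@(onz("wrist",uv,.04,q)[:2]-PAN)*1000).round())
im=cv2.imread("pics/w19.png"); cv2.imwrite("pics/w19z.png",cv2.resize(im[130:290,0:260],None,fx=3,fy=3,interpolation=cv2.INTER_CUBIC))
im=camera("top"); cv2.imwrite("pics/t19.png",cv2.resize(im[140:220,350:450],None,fx=6,fy=6,interpolation=cv2.INTER_CUBIC))
E
```

```text
[ -1. -38.]
[ 30. -39.]
```

View pics/w19z.png

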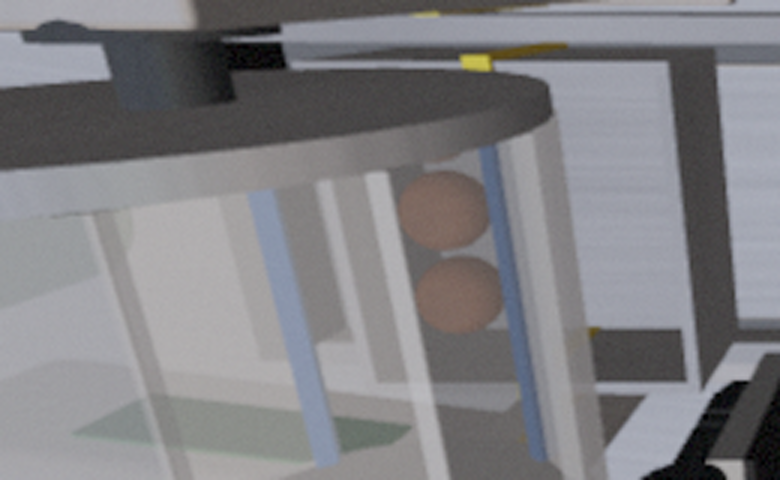

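View pics/t19.png

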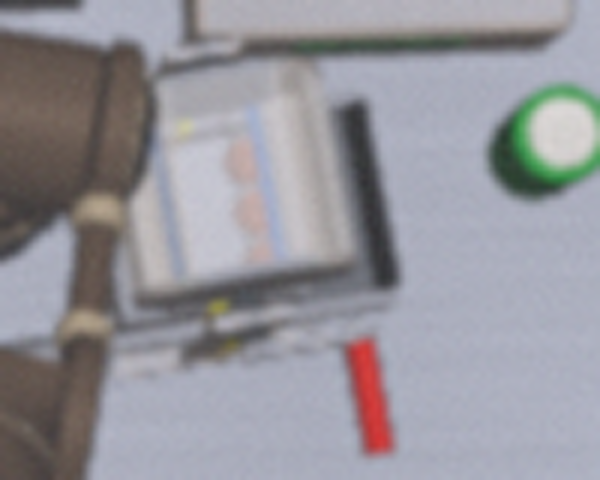

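Emit:
step_arm(deltas=[-4,5,25,0,60,-4,5,50,0,60,-4,5,70,0,60,-4,5,76,0,60,-4,5,76,0,12,-4,5,76,0,12,-4,5,76,0,12,-4,5,76,0,12,-4,5,76,0,12], squeeze=40)

```text
clock: 19.4
ee_pos: [0.6369, -0.0808, 0.11]
ee_rot: [-0.224, 3.129, -0.001]
ft_force: [-1.0, 1.0, 7.1]
width: 0.237
```

Emit:
step_arm(deltas=[0,5,0,0,12,0,12,0,0,12,0,20,0,0,12,0,30,0,0,12,0,40,0,0,12,0,50,0,0,12,0,60,0,0,12,0,70,0,0,12,0,80,0,0,12,0,90,0,0,12])

```text
clock: 20.23
ee_pos: [0.6243, 0.0072, 0.11]
ee_rot: [-0.225, 3.128, -0.005]
ft_force: [0.7, -2.6, 6.7]
width: 0.244
```

```bash
python3 - <<'E'
from h import *
p,R,s=tool();print(p,s['ft_force'],s['width']*85.4,s['clock'], S@(p[:2]-PAN))
im=camera("wrist"); cv2.imwrite("pics/w20.png",im)
E
```

```text
[0.6243 0.0072 0.11  ] [ 0.7301 -2.5933  6.6718] 20.83655696297824 20.2333 [0.0062 0.2375]
```

View pics/w20.png

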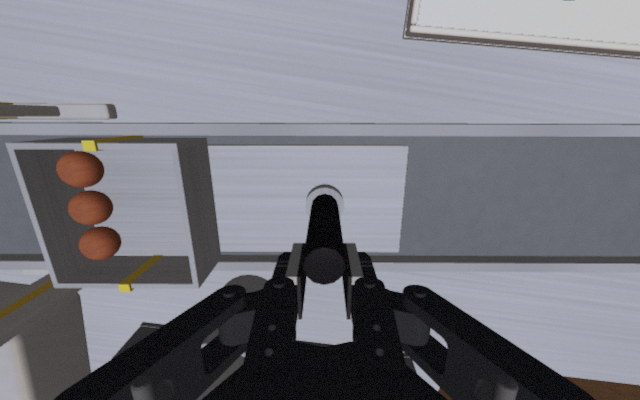

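Emit:
step_arm(deltas=[0,12,0,0,12,0,28,0,0,12,0,48,0,0,12,0,70,0,0,12,0,92,0,0,12,0,114,0,0,12,0,136,0,0,12,0,158,0,0,12,0,178,0,0,12,0,190,0,0,12])

```text
clock: 21.12
ee_pos: [0.5973, 0.1979, 0.11]
ee_rot: [-0.227, 3.127, -0.0]
ft_force: [0.8, -4.1, 5.5]
width: 0.242
```

Emit:
step_arm(deltas=[0,8,0,0,12,0,16,0,0,12,0,24,0,0,12,0,32,0,0,12,0,32,0,0,12])

```text
clock: 21.53
ee_pos: [0.5927, 0.2299, 0.11]
ee_rot: [-0.226, 3.127, 0.003]
ft_force: [-0.4, 2.1, 6.0]
width: 0.241
```

```bash
python3 - <<'E'
from h import *
p,R,s=tool();print(p,s['ft_force'],s['width']*85.4,s['clock'], S@(p[:2]-PAN))
im=camera("wrist"); cv2.imwrite("pics/w21.png",im)
E
```

```text
[0.5927 0.2299 0.11  ] [-0.3987  2.1135  6.0019] 20.567441351280813 21.5333 [0.0066 0.4624]
```

View pics/w21.png

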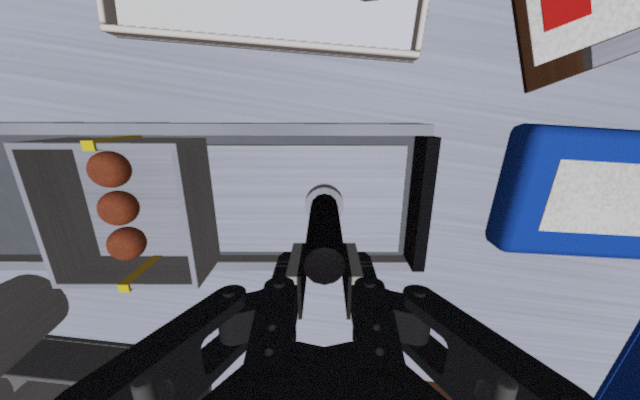

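Emit:
step_arm(deltas=[0,3,0,0,12,0,6,0,0,12,0,9,0,0,12,0,12,0,0,12,0,12,0,0,12])

```text
clock: 22.0
ee_pos: [0.5912, 0.2404, 0.11]
ee_rot: [-0.225, 3.127, 0.0]
ft_force: [0.7, -0.4, 5.7]
width: 0.239
```

Emit:
step_arm(deltas=[0,2,0,0,12,0,4,0,0,12,0,6,0,0,12,0,6,0,0,12])

```text
clock: 22.33
ee_pos: [0.5904, 0.246, 0.11]
ee_rot: [-0.225, 3.127, 0.0]
ft_force: [1.3, 0.1, 6.3]
width: 0.236
```

```bash
python3 - <<'E'
from h import *
p,R,s=tool();print(p,s['ft_force'],s['width']*85.4,s['clock'], S@(p[:2]-PAN))
im=camera("wrist"); cv2.imwrite("pics/w22.png",im)
cv2.imwrite("pics/w22z.png",cv2.resize(im[110:290,300:470],None,fx=4,fy=3,interpolation=cv2.INTER_CUBIC))
E
```

```text
[0.5904 0.246  0.11  ] [1.2781 0.1128 6.265 ] 20.156853391526543 22.3333 [0.0066 0.4788]
```

View pics/w22z.png

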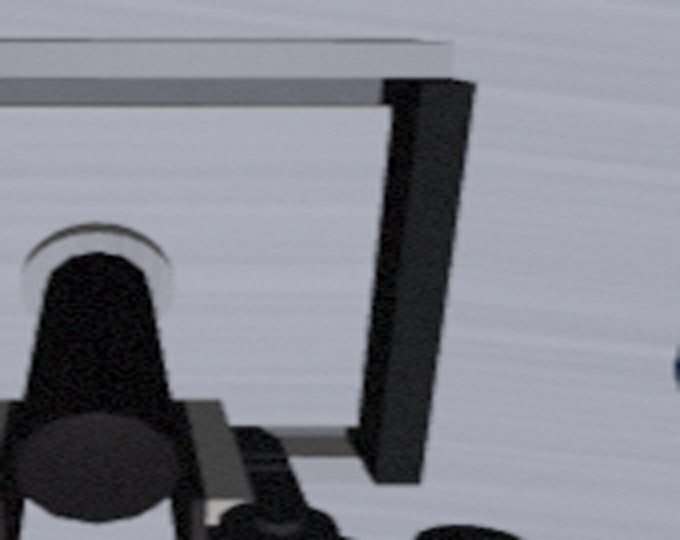

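Emit:
step_arm(deltas=[0,2,0,0,12,0,4,0,0,12,0,6,0,0,12,0,6,0,0,12])

```text
clock: 22.72
ee_pos: [0.5896, 0.2519, 0.11]
ee_rot: [-0.225, 3.127, 0.0]
ft_force: [1.2, -0.9, 6.2]
width: 0.238
```

```bash
python3 - <<'E'
from h import *
p,R,s=tool();print(p,s['ft_force'],s['width']*85.4,s['clock'], S@(p[:2]-PAN))
E
```

```text
[0.5896 0.2519 0.11  ] [ 1.1588 -0.8714  6.1629] 20.29545121363336 22.7167 [0.0066 0.4847]
```

Emit:
step_arm(deltas=[0,3,0,0,12,0,6,0,0,12,0,9,0,0,12,0,12,0,0,12,0,12,0,0,12])

```text
clock: 23.13
ee_pos: [0.5878, 0.2641, 0.11]
ee_rot: [-0.225, 3.127, 0.001]
ft_force: [1.9, -0.3, 6.1]
width: 0.238
```

```bash
python3 - <<'E'
from h import *
p,R,s=tool();print(p,s['ft_force'],s['width']*85.4,s['clock'], S@(p[:2]-PAN))
im=camera("wrist"); cv2.imwrite("pics/w23.png",im)
E
```

```text
[0.5878 0.2641 0.11  ] [ 1.8829 -0.3044  6.1281] 20.353947140405015 23.1333 [0.0066 0.497 ]
```

View pics/w23.png

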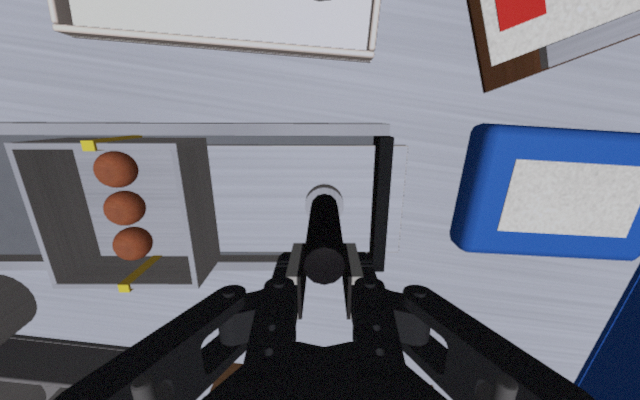

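Emit:
step_arm(deltas=[0,3,0,0,12,0,6,0,0,12,0,9,0,0,12,0,12,0,0,12,0,12,0,0,12])

```text
clock: 23.6
ee_pos: [0.5862, 0.2761, 0.11]
ee_rot: [-0.225, 3.127, 0.001]
ft_force: [1.1, -1.1, 5.7]
width: 0.239
```

```bash
python3 - <<'E'
from h import *
p,R,s=tool();print(p,s['ft_force'],s['width']*85.4,s['clock'], S@(p[:2]-PAN))
E
```

```text
[0.5862 0.2761 0.11  ] [ 1.1211 -1.09    5.74  ] 20.393130704313794 23.6 [0.0067 0.5091]
```

Emit:
step_arm(deltas=[0,3,0,0,12,0,6,0,0,12,0,8,0,0,12,0,8,0,0,12])

```text
clock: 23.93
ee_pos: [0.5851, 0.2838, 0.1101]
ee_rot: [-0.225, 3.127, 0.001]
ft_force: [1.4, -1.3, 6.3]
width: 0.239
```

Emit:
step_arm(deltas=[0,3,0,0,12,0,5,0,0,12,0,5,0,0,12])

```text
clock: 24.18
ee_pos: [0.5843, 0.2887, 0.11]
ee_rot: [-0.225, 3.127, 0.001]
ft_force: [1.2, -1.9, 5.0]
width: 0.239
```

```bash
python3 - <<'E'
from h import *
p,R,s=tool();print(p,s['ft_force'],s['width']*85.4,s['clock'], S@(p[:2]-PAN))
im=camera("wrist"); cv2.imwrite("pics/w24.png",im)
E
```

```text
[0.5843 0.2887 0.11  ] [ 1.2032 -1.9068  4.9523] 20.41188810716573 24.1833 [0.0067 0.5219]
```

View pics/w24.png

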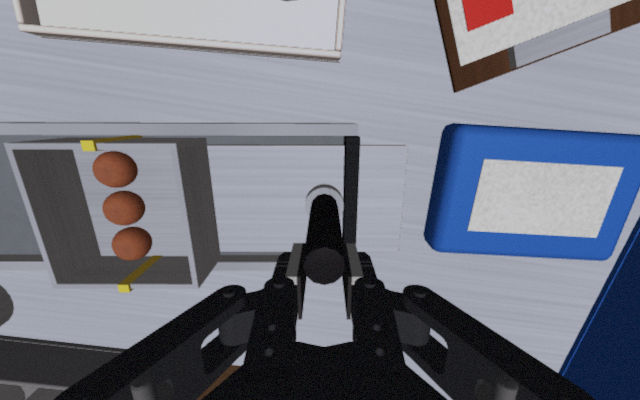

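Emit:
step_arm(deltas=[0,2,0,0,12,0,4,0,0,12,0,5,0,0,12,0,5,0,0,12])

```text
clock: 24.57
ee_pos: [0.5837, 0.2935, 0.11]
ee_rot: [-0.225, 3.127, 0.0]
ft_force: [1.6, -1.6, 5.7]
width: 0.24
```

Emit:
step_arm(deltas=[0,2,0,0,12,0,4,0,0,12,0,5,0,0,12,0,5,0,0,12])

```text
clock: 24.9
ee_pos: [0.5834, 0.295, 0.11]
ee_rot: [-0.227, 3.127, -0.009]
ft_force: [2.2, -10.6, 8.5]
width: 0.235
```

```bash
python3 - <<'E'
from h import *
p,R,s=tool();print(p,s['ft_force'],s['width']*85.4,s['clock'], S@(p[:2]-PAN))
E
```

```text
[0.5834 0.295  0.11  ] [  2.2103 -10.5954   8.4678] 20.095541674128935 24.9 [0.0067 0.5282]
```

Emit:
step_arm(deltas=[0,2,0,0,12,0,3,0,0,12,0,3,0,0,12])

```text
clock: 25.15
ee_pos: [0.5834, 0.295, 0.11]
ee_rot: [-0.228, 3.128, -0.017]
ft_force: [3.5, -16.6, 8.8]
width: 0.239
```

```bash
python3 - <<'E'
from h import *
p,R,s=tool();print(p,s['ft_force'],s['width']*85.4,s['clock'], S@(p[:2]-PAN))
im=camera("wrist"); cv2.imwrite("pics/w25.png",im)
q=(s['ee_pos'],s['ee_rot']);np.save("w25.npy",np.array(q))
E
```

```text
[0.5834 0.295  0.11  ] [  3.4695 -16.6465   8.8475] 20.431118233662776 25.15 [0.0067 0.5283]
```

View pics/w25.png

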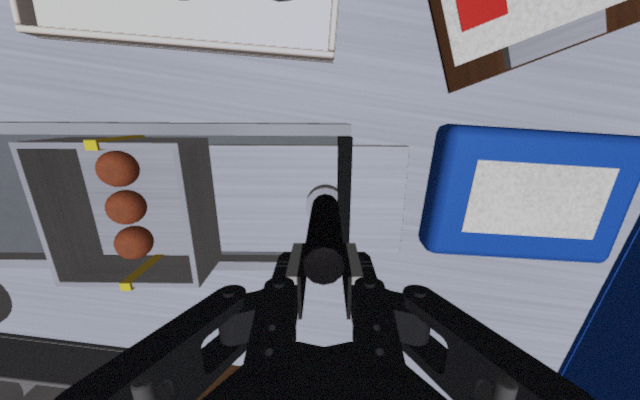

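Emit:
step_arm(deltas=[0,-3,0,0,12,0,-5,0,0,12,0,-5,0,0,50,0,-5,0,0,50,0,-5,0,0,50,0,-5,-25,0,50,0,-5,-60,0,50,0,-5,-100,0,50,0,-5,-130,0,50,0,-5,-130,0,50])

```text
clock: 26.03
ee_pos: [0.5845, 0.299, 0.2458]
ee_rot: [-0.225, 3.12, 0.008]
ft_force: [1.2, 0.4, 0.7]
width: 0.584
```

```bash
python3 - <<'E'
from h import *
p,R,s=tool();print(p,s['ft_force'],s['width']*85.4,s['clock'], S@(p[:2]-PAN))
q=(s['ee_pos'],s['ee_rot'])
im=camera("wrist"); cv2.imwrite("pics/w26.png",im)
B=blobs(im,(22,120,90),(35,255,255),10)
for b in B: X=onz("wrist",b[0],.07,q); print(b[0],S@(X[:2]-PAN))
im=camera("side"); cv2.imwrite("pics/s26.png",cv2.resize(im[150:310,230:430],None,fx=4,fy=3.75,interpolation=cv2.INTER_CUBIC))
E
```

```text
[0.5845 0.299  0.2458] [1.2407 0.4127 0.7376] 49.845205724760795 26.0333 [0.0083 0.532 ]
[182.4, 129.3] [-0.0531  0.3769]
[200.1, 214.0] [0.0457 0.3829]
```

View pics/w26.png

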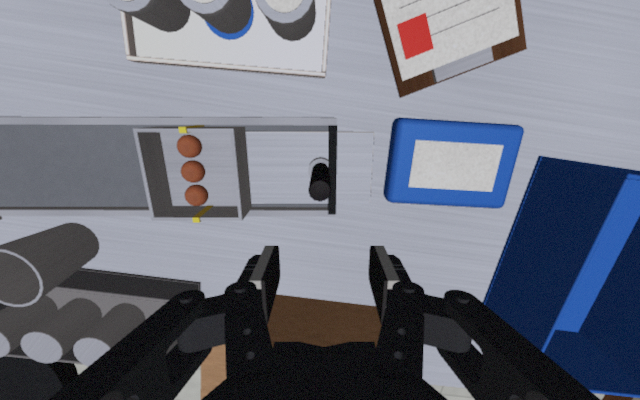

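View pics/s26.png

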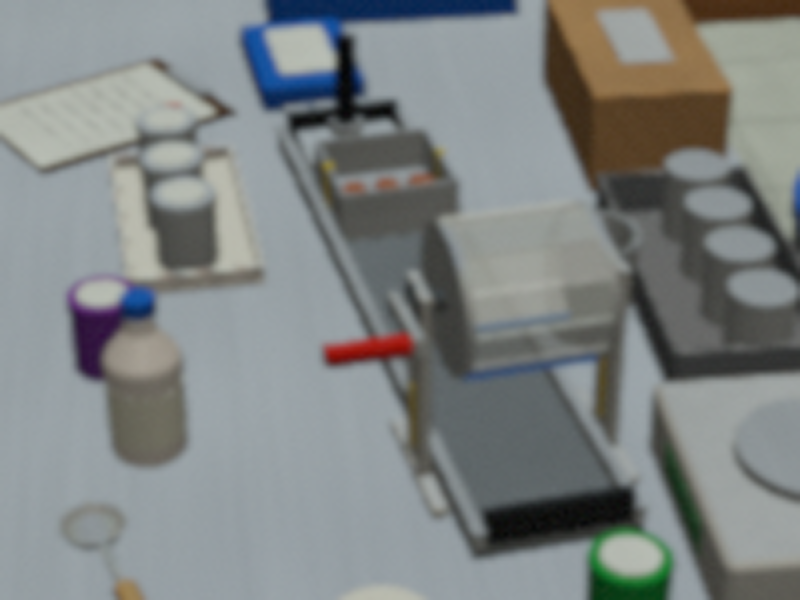

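```bash
python3 - <<'E'
from plant import *
print(observe()['qd']); print(close_job())
E
```

```text
[-0.00210859  0.04056868  0.05925559 -0.00156911  0.00284223 -0.00228709]
the job is handed in; nothing more can be done
None
```

I did every step in order and handed the job in at about 26 s of the 72 s allowed; the hand-in reports no verdict.

- **Tin:** It stands on the blue disc, released. The wrist picture put it about 3–4 mm from the disc's centre, against the 15 mm allowed.
- **Pan under the drum:** I pushed the carriage until the yellow marks lined up. Wrist and side views agreed to about 1 mm, though one wrist reading, of the near upright's stripe, did not fit. It came out 90 mm off because I assumed the yellow reached the top of the upright, so I left it out.
- **Drum:** I turned it by the crank in two grips. The first worked towards the fingertips and pushed with up to about 34 N on one axis (about 46 N in total). I re-gripped near the top of the swing, and force stayed near 5 N after that. The crank's end position gives an angle of about 3.17 rad, and the pictures show the port facing down.
- **Portions:** All three are in the pan, in the top, wrist and side views.
- **Carriage home:** It did not move under 16.6 N at the outer stop. Its travel from the mark, about 0.378 m by the arm and 0.380 m by the pan's marks, fits the stated range. The sled's end plate sticks out past the rubber end block at home, with a visible gap to the cold pack.

In the last wrist and side pictures, the bystanders in view showed no visible shift. I did not measure each one again.

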